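Close the wax tins and rack them

TASK

Close up this batch of wax tins: with the wooden press block in hand, never with bare fingers, press every lid fully home while its tin stands on the bench, and lift no tin whose lid still stands proud. Stand all the closed tins in one row on the rack's sloping ledge, each with its bottom flat on the ledge and inside the lips, and put the press block back, rubber face down, flat in its own slot, the tray that shows its outline. Leave everything else on the bench where it is.

Things in the scene. Friction and masses are not known exactly. Their poses are not given: they have to be found in the camera images.
- tin_a: A round metal wax tin with a plain paper band, standing on the bench, 62 mm across, rim 48 mm high, about 0.2 kg, with a push-in lid. Origin: centre of its underside; z up through the lid. Three or four of the four tins (a to d, all alike) are there at a start.
- lid_a: Push-in gold-lacquered lid of tin_a, 52 mm disc inside the rim. Origin: centre of its top face; z up. Slides only along the tin's axis (8 mm) and stays where left; moves under about 9 N, a few N more when pushed fast. At a start its top is 55 to 58 mm above the tin's underside; fully home, at a hard stop, 50 mm (2 mm above the rim).
- tin_b: A round metal wax tin with a plain paper band, standing on the bench, 62 mm across, rim 48 mm high, about 0.2 kg, with a push-in lid. Origin: centre of its underside; z up through the lid. Three or four of the four tins (a to d, all alike) are there at a start.
- lid_b: Push-in gold-lacquered lid of tin_b, 52 mm disc inside the rim. Origin: centre of its top face; z up. Slides only along the tin's axis (8 mm) and stays where left; moves under about 9 N, a few N more when pushed fast. At a start its top is 55 to 58 mm above the tin's underside; fully home, at a hard stop, 50 mm (2 mm above the rim).
- tin_c: A round metal wax tin with a plain paper band, standing on the bench, 62 mm across, rim 48 mm high, about 0.2 kg, with a push-in lid. Origin: centre of its underside; z up through the lid. Three or four of the four tins (a to d, all alike) are there at a start.
- lid_c: Push-in gold-lacquered lid of tin_c, 52 mm disc inside the rim. Origin: centre of its top face; z up. Slides only along the tin's axis (8 mm) and stays where left; moves under about 9 N, a few N more when pushed fast. At a start its top is 55 to 58 mm above the tin's underside; fully home, at a hard stop, 50 mm (2 mm above the rim).
- tin_d: A round metal wax tin with a plain paper band, standing on the bench, 62 mm across, rim 48 mm high, about 0.2 kg, with a push-in lid. Origin: centre of its underside; z up through the lid. Three or four of the four tins (a to d, all alike) are there at a start.
- lid_d: Push-in gold-lacquered lid of tin_d, 52 mm disc inside the rim. Origin: centre of its top face; z up. Slides only along the tin's axis (8 mm) and stays where left; moves under about 9 N, a few N more when pushed fast. At a start its top is 55 to 58 mm above the tin's underside; fully home, at a hard stop, 50 mm (2 mm above the rim).
- press: Wooden press block like a small float, 0.3 kg: flat base 66 mm (its x) by 95 mm (y), 20 mm thick, black rubber underneath; on it a handle rib 28 mm wide (x), 90 mm long (y), from 20 to 64 mm above the underside. Origin: centre of the underside; z up. Starts rubber face down on the bench.
- dock_press: The press block's slot, fixed: plywood tray, pocket 86 mm (its x) by 115 mm (y), floor 6 mm and wall tops 24 mm above the bench, walls 5 mm. Origin: centre of the pocket at bench height; z up. A 28 mm strip along its -x side has a plate with the block's outline from above. The block lies in it with its x along the pocket's x.
- dock_brush: Similar plywood tray for the bench brush, pocket 60 mm (x) by 175 mm (y), its plate showing a brush; the brush lies in it. The two trays may change places. Origin: centre of the pocket, at bench height.
- ledge: Sloping ledge of the plywood tin rack, fixed. Origin: centre of its upper surface, 85 mm above the bench; z square to the surface, y along the ledge, x uphill, away from the robot; slope 0.26 rad. Between lips 76 mm deep (x) by 304 mm long (y): one row of up to four tins, some 76 mm apart. Lips all round, 6 to 7 mm thick, 11 mm higher than the surface.
- brush: Bench brush lying in its own tray, 42 by 160 mm, 42 mm high; to be left alone. Origin: centre of its underside.
- starter_a: Fire starter in a paper cup, 52 mm across the top, 46 mm high, beyond the tins; to be left alone. Origin: centre of its underside.
- starter_b: Fire starter in a paper cup, 52 mm across the top, 46 mm high, beyond the tins; to be left alone. Origin: centre of its underside.
- starter_c: Fire starter in a paper cup, 52 mm across the top, 46 mm high, at the right; to be left alone. Origin: centre of its underside.
- scraper: Steel bench scraper with a dark wooden handle lying beyond the tins, blade 75 (x) by 150 mm (y), 20 mm high; to be left alone. Origin: under the middle of its handle.

How it is judged:
By the outcome, as a careful person would: the job done as asked, in the order asked, and still so for the second after the job is handed in, with the robot touching nothing.
Of tin_a, tin_b, tin_c, tin_d only 3 to 4 are there at a start; the rules pass over those that are not, and their reading is None.
At some moment in a run one of tin_a, tin_b, tin_c, tin_d, press may be knocked a few centimetres aside while the robot is not near it.
It also fails if it takes over 208 s, if anything falls off the work surface, if the arm or the gripper's body presses on something with over 40 N, if the wrist force passes 120 N, or if a joint passes its speed limit or range.

ROBOT

A 6-joint arm with a two-finger parallel gripper is mounted at the origin on the work surface. World frame = base frame: x ahead of the robot, y to its left, z up, the work surface at z = 0. Lengths are in mm, angles in rad, forces in N, time in s.
With the tool pointing down it reaches from about 300 to 775 mm from the base axis. Payload 14.6 kg.
Tool frame: the origin (TCP) lies between the finger pads; the fingertips stand 8 mm ahead of it and the grasp point (between the pads) lies 11 mm behind it; z points along the fingers, y is the direction in which the jaws open and shut (so a half turn about z gives the same grasp; the last joint's range is limited). The gripper opens to 94 mm and grips with 3 to 60 N. Pads are 16 mm wide; open, the fingers measure 119 mm over their backs; the gripper's body (75 mm by 177 mm) begins 78 mm behind the grasp point.
Start: joints at [-1.237, 0.3, 1.521, -0, 1.321, -0.067], TCP at [214.578, -506.405, 213.446] pointing down, gripper open.
Joint ranges: [-3.03, 3.03], [-0.79, 2.21], [0.23, 2.52], [-1.04, 4.18], [0, 3.07], [-2.55, 2.55]. Speed limits (rad/s): [2.22, 2.22, 2.57, 3.14, 3.14, 3.14].

INTERFACE

Orientations are given as [roll, pitch, yaw] about the fixed x, y, z axes, in that order (R = Rz(yaw) Ry(pitch) Rx(roll)).
In Python, from cell import manip, cams, models gives the robot as it stands. The module is installed in compiled form; this text tells all that it offers.
- The arm moves only by the shell command python3 -m pendant 'ROWS' [OPENING] [FORCE]. ROWS is JSON, a list that holds one entry, the list of rows, each a list of 4 numbers: the shift along the tool's x, y, z in cm, then the turn about the tool's z in rad. In form: [[[x, y, z, roll], ...]]. A call has 1 to 5 rows; each row is the pose to reach, as a shift and turn from the pose commanded when the call began, along the tool's axes at that moment; what a row does not reach only later rows make up. A row lasts 1/10 s, in which the tool goes at most 50 mm and 8.59 degrees, less where a joint would pass 70% of its speed; a pose out of reach is approached as far as the arm can. A call with a gripper value outside its range is refused whole. OPENING is the opening, from -1 (shut) to 1 (fully open), so that 0 is half open, set as the call begins (- or left out, the last holds). The fingers move at their own pace and stop on an object; FORCE is the grip in N (left out, the last holds). Time passes only in rows, so rows that repeat a pose let the fingers close. It gives the time, the measured TCP pose, the force and the opening at its end, in the units of the state.
- manip.read_state(): the state, without advancing time (a new reading comes with each control period).
- cams.camera(name): name is "scene" or "top" or "wrist"; returns a dict with "frame" (420x560x3 uint8, red, green, blue), "K" (3x3 intrinsics, pixels), "D" ([k1, k2, p1, p2, k3] as OpenCV has them; the pictures are not rectified), "pose" (4x4, takes a point from camera to world coordinates). Camera axes: x right, y down, z forward; pixel columns grow to the right and rows downward; lengths in mm; the calibration is good to about 2 mm. A picture is of the moment at which its call begins. There is no depth.
- manip.sign_off(): hands the job in, once; it reports no verdict.
Trained networks look in the newest picture that a camera, given by its name, has taken for a name from the list of things; names that differ only in an ending like _2 or _b are one class to them, and where a whole thing is asked for, a point or a joint stands for the part that bears it (a point fixed in the world has none). Each returns a list of dicts, best first, with "score" (0 to 1); they miss things now and then, are a little off and sometimes report something else, mostly with a low value. They report only what shows in the picture. A call takes as long as a camera call.
- models.regions_of(camera, name): "pixels" (420x560 bool, what is visible of it) and "point" ([column, row] in pixels, amid what is visible of it).
The state is a dict: "clock": time; "joints": joint angles; "qd": joint speeds; "effort": joint torques, N m; "eef_pos": TCP position; "eef_rot": TCP orientation; "wrist_force": force on the tool from outside, world axes, zero at the start; "moment": the same for the moment, N m; "finger_gap": finger opening in mm.
Only numpy, scipy, OpenCV 4.12 (cv2) and the standard library are available. Lean on these libraries where they do the work, as an engineer would, in place of code of your own. Each camera call takes 0.05 s, during which the arm holds its last target.

## Working session

There is one attempt and no reset: what is moved stays moved. The work goes in short steps, Python scripts to look and compute and a shell command to move; the robot and the scene stay as the last step left them, time stands still between calls to the robot, and variables do not carry over. Pictures are saved under pics/ and viewed, and the job is handed in when it is done.

```bash
mkdir -p pics; ls
python3 - <<'E'
from cell import manip, cams, models
import cv2
print(manip.read_state())
for n in ["scene","top","wrist"]:
    c=cams.camera(n)
    print(n,c["K"].tolist() if hasattr(c["K"],'tolist') else c["K"],c["D"],c["pose"])
    cv2.imwrite(f"pics/{n}0.png",c["frame"][:,:,::-1])
E
```

```text
pics
{'clock': 0.0, 'joints': array([-1.23660156e+00,  3.00470291e-01,  1.52157501e+00,  1.34590439e-05,
        1.32068901e+00, -6.65692977e-02]), 'qd': array([ 0.00116249,  0.00105457,  0.00143837, -0.00061708, -0.00047527,
       -0.00030568]), 'effort': array([ 6.69835972e-04, -5.31808412e+01, -3.52730656e+01,  7.08561670e-02,
        2.44786829e-02, -1.12387474e-04]), 'eef_pos': array([ 214.50147128, -506.17788874,  212.88933498]), 'eef_rot': array([-3.14045440e+00, -8.89504613e-05,  4.00760675e-01]), 'wrist_force': array([ 0.23288129,  0.14654028, -0.15247485]), 'moment': array([-0.0513776 , -0.02874515,  0.00333844]), 'finger_gap': 94.24208964262947}
scene [[396.4277929394792, 0.0, 288.23847628964234], [0.0, 396.4277929394792, 214.4818714795188], [0.0, 0.0, 1.0]] [0.00172674 0.         0.         0.         0.        ] [[ 1.21957205e-01  8.16127341e-01 -5.64856267e-01  1.05211111e+03]
 [ 9.92496954e-01 -1.05283691e-01  6.21702520e-02 -1.30198531e+02]
 [-8.73131000e-03 -5.68200235e-01 -8.22844005e-01  7.68632631e+02]
 [ 0.00000000e+00  0.00000000e+00  0.00000000e+00  1.00000000
[... 194 characters left out ...]
0e-02 -9.81105814e-01  1.92705447e-01  3.25958011e+02]
 [-9.99851981e-01 -1.68533336e-02  3.46128162e-03 -6.52064667e+01]
 [-1.48154344e-04 -1.92736472e-01 -9.81250544e-01  1.33146793e+03]
 [ 0.00000000e+00  0.00000000e+00  0.00000000e+00  1.00000000e+00]]
wrist [[322.479370346794, 0.0, 277.09549809708454], [0.0, 322.479370346794, 212.6355584539897], [0.0, 0.0, 1.0]] [-0.06987604  0.          0.          0.          0.        ] [[ 3.90432354e-01 -8.96649641e-01 -2.08763019e-01  2.73727761e+02]
 [-9.20631617e-01 -3.80274954e-01 -8.84781624e-02 -4.79908812e+02]
 [-5.34348057e-05  2.26738573e-01 -9.73955654e-01  3.84634808e+02]
 [ 0.00000000e+00  0.00000000e+00  0.00000000e+00  1.00000000e+00]]
```

View pics/top0.png

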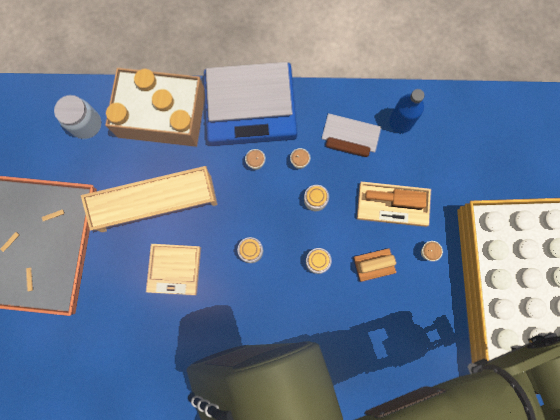

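View pics/scene0.png

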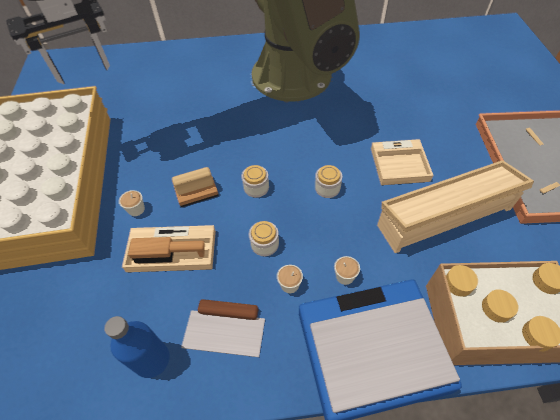

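View pics/wrist0.png

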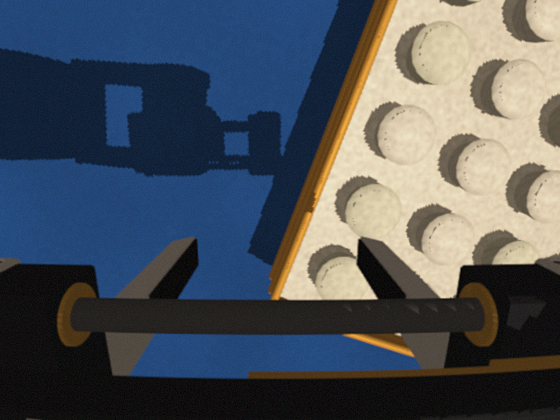

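```bash
cat > h.py <<'E'
import numpy as np, cv2
from cell import manip, cams, models
def ray(c,px):
    p=cv2.undistortPoints(np.array(px,float).reshape(-1,1,2),np.array(c["K"]),np.array(c["D"])).reshape(-1,2)
    T=np.array(c["pose"]); d=np.c_[p,np.ones(len(p))]@T[:3,:3].T
    return T[:3,3],d
def onz(c,px,z):
    o,d=ray(c,px); return o+d*((z-o[2])/d[:,2])[:,None]
def tri(c1,p1,c2,p2):
    o1,d1=ray(c1,p1);o2,d2=ray(c2,p2);d1=d1[0];d2=d2[0]
    A=np.stack([d1,-d2],1);s=np.linalg.lstsq(A,o2-o1,rcond=None)[0]
    a=o1+s[0]*d1;b=o2+s[1]*d2
    return (a+b)/2,np.linalg.norm(a-b)
def proj(c,P):
    T=np.linalg.inv(np.array(c["pose"]));P=np.atleast_2d(P)
    return cv2.projectPoints(P.astype(float),cv2.Rodrigues(T[:3,:3])[0],T[:3,3],np.array(c["K"]),np.array(c["D"]))[0].reshape(-1,2)
def save(c,n,pts=()):
    f=c["frame"][:,:,::-1].copy()
    for p in pts: cv2.circle(f,tuple(int(round(v)) for v in p),2,(0,0,255),-1)
    cv2.imwrite(f"pics/{n}.png",f)
E
python3 - <<'E'
from h import *
C={n:cams.camera(n) for n in ["top","scene"]}
for name in ["tin_a","lid_a","press","dock_press","dock_brush","ledge","brush"]:
    for n in C:
        for r in models.regions_of(n,name):
            m=r["pixels"].astype(np.uint8)
            ys,xs=np.nonzero(m)
            cen=[xs.mean(),ys.mean()]
            box=cv2.minAreaRect(np.c_[xs,ys].astype(np.float32))
            print(name,n,round(r["score"],2),np.round(cen,1),len(xs),[np.round(b,1).tolist() for b in box], np.round(onz(C[n],[cen],{'lid_a':57,'tin_a':30,'press':30}.get(name,24))[0],1))
E
```

```text
tin_a top 0.81 [318.  260.5] 522 [[318.0, 260.5], [25.0, 24.0], 90.0] [ 430.  -142.7   30. ]
tin_a top 0.68 [315.6 197.3] 565 [[316.5, 197.5], [25.0, 27.0], 0.0] [ 594.7 -135.6   30. ]
tin_a top 0.64 [249.4 249.6] 506 [[249.3, 249.3], [24.7, 24.0], 45.0] [455.   33.2  30. ]
tin_a scene 0.79 [328.2 181.3] 724 [[328.0, 181.0], [32.0, 26.0], 90.0] [461.4  32.5  30. ]
tin_a scene 0.63 [255.2 180.8] 730 [[255.0, 181.0], [32.0, 26.0], 90.0] [ 437.1 -141.3   30. ]
tin_a scene 0.62 [264.1 238.1] 807 [[264.0, 238.0], [34.0, 28.0], 90.0] [ 600.4 -134.1   30. ]
lid_a top 0.81 [315.6 195.5] 327 [[315.5, 195.5], [19.0, 19.0], 90.0] [ 593.7 -134.1   57. ]
lid_a top 0.77 [318.1 259.7] 328 [[317.8, 259.8], [19.1, 19.8], 45.0] [ 430.  -141.4   57. ]
lid_a top 0.7 [249.3 249.2] 355 [[249.0, 249.0], [20.0, 20.0], 90.0] [453.3  31.6  57. ]
lid_a scene 0.95 [263.4 232.1] 461 [[263.3, 231.9], [22.1, 24.7], 71.6] [ 601.8 -134.1   57. ]
lid_a scene 0.82 [254.7 174.7] 360 [[254.5, 174.5], [19.0, 21.0], 90.0] [ 440.9 -140.7   57. ]
lid_a scene 0.6 [328.7 174.5] 351 [[328.5, 174.5], [19.0, 21.0], 90.0] [462.9 
[... 564 characters left out ...]
, 40.8], 72.8] [ 430.8 -287.7   24. ]
dock_brush scene 0.64 [255.7 180.5] 670 [[255.5, 180.5], [31.0, 25.0], 90.0] [ 431.3 -140.    24. ]
dock_brush scene 0.61 [454.8 196.1] 4920 [[457.6, 195.3], [37.8, 148.6], 70.7] [539.  320.1  24. ]
ledge top 0.89 [147.4 197.4] 4531 [[147.2, 197.5], [36.4, 128.6], 76.5] [588.1 306.4  24. ]
ledge scene 0.59 [455.  195.8] 5231 [[457.5, 195.0], [39.9, 151.6], 70.3] [538.2 320.9  24. ]
brush top 0.69 [399.6 197.8] 850 [[395.1, 197.6], [61.1, 18.1], 5.7] [ 598.3 -356.7   24. ]
brush top 0.45 [254.9 157.9] 294 [[255.0, 157.5], [19.0, 18.0], 90.0] [700.5  26.6  24. ]
brush scene 0.71 [161.1 248.8] 1456 [[166.0, 249.0], [26.0, 76.0], 90.0] [ 595.3 -357.3   24. ]
```

Run:
```python
from h import *
t=cams.camera("top")["frame"][:,:,::-1];s=cams.camera("scene")["frame"][:,:,::-1]
a=cv2.resize(t[230:300,330:450],None,fx=3.3,fy=3.3,interpolation=cv2.INTER_CUBIC)
b=cv2.resize(s[150:220,150:270],None,fx=3.3,fy=3.3,interpolation=cv2.INTER_CUBIC)
c=cv2.resize(t[160:300,80:220],(396,396),interpolation=cv2.INTER_CUBIC)[:340]
d=cv2.resize(s[130:270,370:540],(396,326),interpolation=cv2.INTER_CUBIC)
top=np.hstack([a,b]);bot=np.hstack([c[:326],d])
cv2.imwrite("pics/z1.png",np.vstack([top,bot]))
```

```text
(no output)
```

View pics/z1.png

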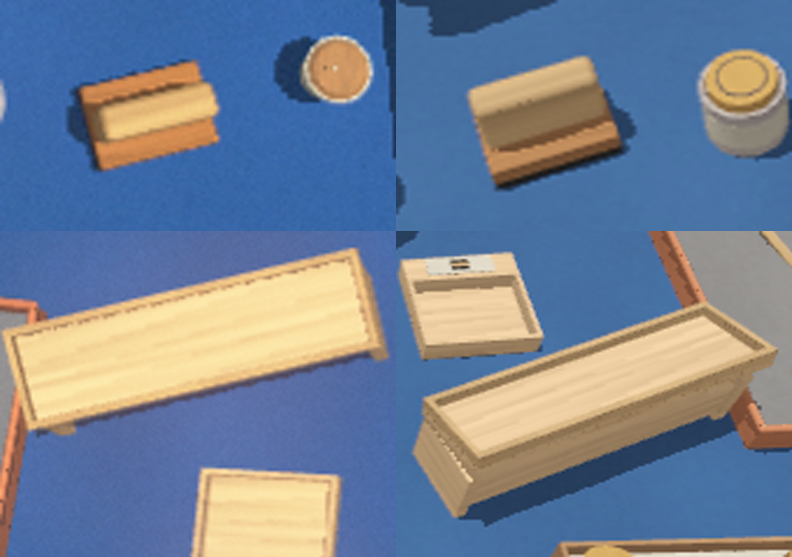

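```bash
cat >> h.py <<'E'
def go(x,y,z,yaw=None,cmd=None):
    """from measured pose (or cmd x,y,z,yaw) print tool-frame row in cm, rad"""
    s=manip.read_state()
    p=s["eef_pos"] if cmd is None else np.array(cmd[:3]); w=s["eef_rot"][2] if cmd is None else cmd[3]
    d=np.array([x,y,z])-p
    R=np.array([[np.cos(w),np.sin(w),0],[np.sin(w),-np.cos(w),0],[0,0,-1]])
    t=R.T@d/10
    dy=0 if yaw is None else -((yaw-w+np.pi)%(2*np.pi)-np.pi)
    print("row",np.round(np.r_[t,dy],3).tolist(),"dist mm",round(np.linalg.norm(d)),"from",np.round(p,1),round(w,4))
def st():
    s=manip.read_state();print(round(s["clock"],2),np.round(s["eef_pos"],1),np.round(s["eef_rot"],3),"F",np.round(s["wrist_force"],1),"M",np.round(s["moment"],2),"gap",round(s["finger_gap"],1),"j",np.round(s["joints"],2))
E
python3 -c "
from h import *
go(400,-210,270,0)"
```

```text
row [28.637, -20.058, -5.654, 0.401] dist mm 354 from [ 214.6 -506.4  213.5] 0.4008
```

```bash
python3 -m pendant '[[[28.6,-20,-5.6,0.4],[28.6,-20,-5.6,0.4],[28.6,-20,-5.6,0.4],[28.6,-20,-5.6,0.4],[28.6,-20,-5.6,0.4]]]'; python3 -c "
from h import *
go(400,-210,270,0);st()"
```

```text
clock: 1.55
eef_pos: [344.5, -298.4, 253.0]
eef_rot: [3.141, -0.0, 0.0]
wrist_force: [1.5, -0.6, 0.6]
finger_gap: 93.8
row [5.551, -8.835, -1.698, 0.0] dist mm 106 from [ 344.5 -298.4  253. ] 0.0002
1.55 [ 344.5 -298.4  253. ] [ 3.141 -0.     0.   ] F [ 1.5 -0.6  0.6] M [ 0.    0.03 -0.01] gap 93.8 j [-0.79  0.06  1.72  0.    1.37  0.78]
```

```bash
python3 -m pendant '[[[5.5,-8.8,-1.7,0],[5.5,-8.8,-1.7,0],[5.5,-8.8,-1.7,0],[5.5,-8.8,-1.7,0],[5.5,-8.8,-1.7,0]]]'
python3 - <<'E'
from h import *
st()
c=cams.camera("wrist");save(c,"w1")
print(c["pose"])
E
```

```text
clock: 2.05
eef_pos: [398.4, -212.8, 269.2]
eef_rot: [-3.142, 0.0, 0.0]
wrist_force: [-0.2, -1.2, 0.8]
finger_gap: 94.0
2.05 [ 398.4 -212.8  269.2] [-3.142  0.     0.   ] F [-0.2 -1.2  0.8] M [0.03 0.02 0.01] gap 94.0 j [-0.57  0.04  1.7  -0.    1.41  1.  ]
[[ 5.56560369e-04 -9.73919578e-01 -2.26892805e-01  4.62789062e+02]
 [-9.99999387e-01 -3.24921787e-04 -1.05826334e-03 -2.11793544e+02]
 [ 9.56940972e-04  2.26893255e-01 -9.73919163e-01  4.40892878e+02]
 [ 0.00000000e+00  0.00000000e+00  0.00000000e+00  1.00000000e+00]]
```

View pics/w1.png

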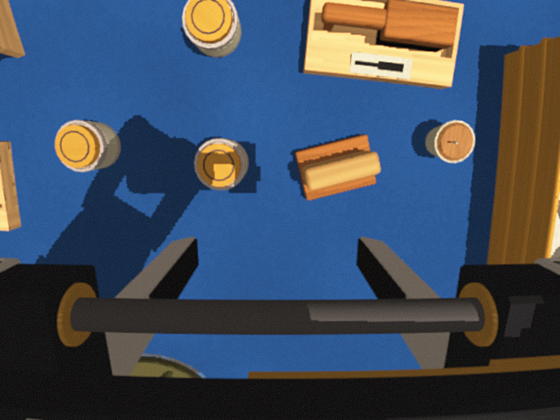

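Run:
```python
from h import *
C={n:cams.camera(n) for n in ["wrist","top","scene"]}
R={}
for name,z in [("lid_a",57),("tin_a",30),("press",20)]:
    for n in C:
        for r in models.regions_of(n,name):
            ys,xs=np.nonzero(r["pixels"]);b=cv2.minAreaRect(np.c_[xs,ys].astype(np.float32))
            cen=b[0]
            print(name,n,round(r["score"],2),np.round(cen,1),len(xs),np.round(b[1],1),round(b[2],1),np.round(onz(C[n],[cen],z)[0],1))
f=C["wrist"]["frame"][:,:,::-1]
cv2.imwrite("pics/w1z.png",cv2.resize(f[115:215,280:400],None,fx=6,fy=6,interpolation=cv2.INTER_CUBIC))
```

```text
lid_a wrist 0.94 [ 76.8 145.2] 1528 [45.3 41.7] 45.0 [456.5  28.3  57. ]
lid_a wrist 0.61 [208.5  21.5] 1754 [43. 47.] 90.0 [ 589.5 -136.9   57. ]
lid_a wrist 0.6 [218.5 164.5] 1503 [41. 43.] 90.0 [ 431.8 -143.    57. ]
lid_a wrist 0.54 [211.  28.] 2714 [56. 58.] 90.0 [ 582.7 -139.5   57. ]
lid_a top 0.9 [315.8 195.7] 329 [19.1 19.8] 45.0 [ 593.2 -134.5   57. ]
lid_a top 0.77 [249.5 249. ] 339 [20.5 19.1] 45.0 [453.7  31.   57. ]
lid_a top 0.45 [314.  259.5] 182 [19. 10.] 90.0 [ 430.2 -131.1   57. ]
lid_a scene 0.79 [254.5 174.5] 337 [19.8 19.8] 45.0 [ 440.3 -141.1   57. ]
lid_a scene 0.66 [328.5 175. ] 359 [20. 21.] 90.0 [464.2  30.7  57. ]
lid_a scene 0.62 [263.  232.5] 476 [23. 24.] 90.0 [ 602.8 -135.1   57. ]
tin_a wrist 0.96 [ 88.  145.5] 2706 [51. 66.] 90.0 [455.4  29.9  30. ]
tin_a wrist 0.9 [221. 164.] 2220 [50. 54.] 90.0 [ 430.3 -141.3   30. ]
tin_a wrist 0.72 [211.  28.] 2728 [56. 58.] 90.0 [ 591.1 -134.4   30. ]
tin_a top 0.79 [312.5 260. ] 282 [24. 13.] 90.0 [ 431.1 -128.7   30. ]
tin_a top 0.59 [249.4 249.7] 497 [24.6 24.1] 26.6 [454.6  33.2  30. ]
tin_a top 0.59 [316.  197.5] 507 [24. 25.] 0.0 [ 594.2 -136.6   30. ]
tin_a scene 0.95 [328.5 181. ] 717 [32. 25.] 90.0 [460.4  33.4  30. ]
tin_a scene 0.95 [255.2 181. ] 706 [32.5 25.6] 82.9 [ 437.6 -141.2   30. ]
tin_a scene 0.93 [264. 238.] 867 [34. 30.] 90.0 [ 600.1 -134.3   30. ]
press wrist 0.7 [338.8 165.5] 3861 [51.2 80.2] 75.5 [ 427.5 -292.7   20. ]
press scene 0.73 [194.5 186.2] 1236 [31.6 40. ] 72.6 [ 426.6 -288.4   20. ]
```

View pics/w1z.png

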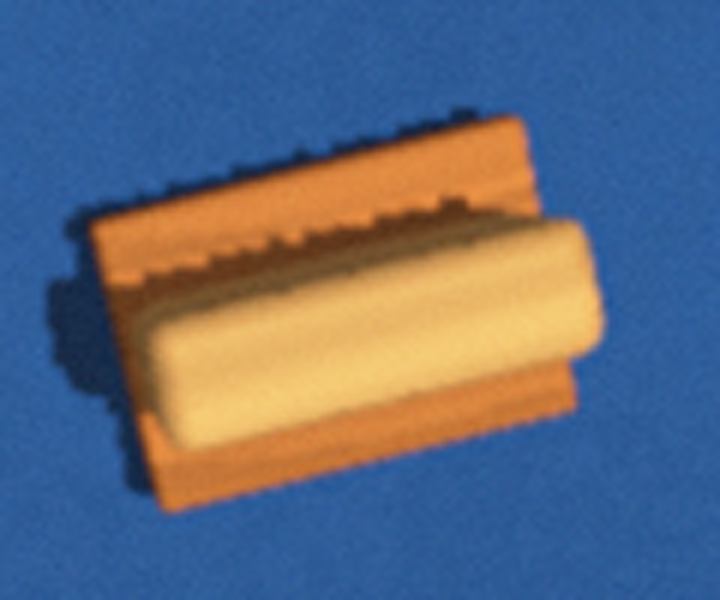

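Run:
```python
from h import *
c=cams.camera("wrist")
def f(q,z):
    q=np.array(q,float); px=np.c_[280+q[:,0]/6,115+q[:,1]/6]
    P=onz(c,px,z);print(np.round(P,1).tolist(),"mean",np.round(P.mean(0),1))
    e1=P[1]-P[0];e2=P[2]-P[1];e3=P[2]-P[3]
    print("len",np.linalg.norm(e1),np.linalg.norm(e2),"ang",np.arctan2(e1[1],e1[0]),np.arctan2(e3[1],e3[0]),np.arctan2(e2[1],e2[0])+np.pi/2)
f([(92,225),(522,118),(576,408),(168,512)],20)
f([(155,325),(590,222),(605,345),(180,448)],64)
```

```text
[[444.8, -235.0, 20.0], [468.0, -326.7, 20.0], [405.6, -342.3, 20.0], [382.1, -252.7, 20.0]] mean [ 425.1 -289.2   20. ]
len 94.57798128824967 64.27873751880885 ang -1.3238250239718476 -1.3143187442060393 -1.32469616458304
[[427.6, -245.0, 64.0], [447.9, -329.0, 64.0], [424.1, -333.6, 64.0], [403.4, -250.4, 64.0]] mean [ 425.7 -289.5   64. ]
len 86.47099759617402 24.231400302946778 ang -1.333569574316923 -1.3270229967588978 -1.381961637841377
```

```bash
python3 -c "
from h import *
st();go(425.5,-289.3,120,1.817)"
```

```text
2.75 [ 398.9 -212.1  269.5] [ 3.142e+00 -0.000e+00  1.000e-03] F [0.8 0.1 0.5] M [ 0.07  0.   -0.  ] gap 93.7 j [-0.57  0.04  1.7   0.    1.41  1.  ]
row [2.658, 7.725, 14.955, -1.816] dist mm 170 from [ 398.9 -212.1  269.5] 0.0008
```

```bash
python3 -m pendant '[[[2.7,7.7,15,-1.816],[2.7,7.7,15,-1.816],[2.7,7.7,15,-1.816],[2.7,7.7,15,-1.816],[2.7,7.7,15,-1.816]]]' >/dev/null; python3 -c "
from h import *
st();go(425.5,-289.3,120,1.817)"
```

```text
3.25 [ 424.9 -289.2  116.2] [-3.136e+00  1.000e-03  7.560e-01] F [0.2 0.3 0.6] M [-0.02 -0.04  0.  ] gap 94.0 j [-0.67  0.33  1.73 -0.    1.09  0.15]
row [0.035, 0.045, -0.383, -1.061] dist mm 4 from [ 424.9 -289.2  116.2] 0.7561
```

```bash
python3 -m pendant '[[[0,0,0,-1.06],[0,0,0,-1.06],[0,0,0,-1.06],[0,0,0,-1.06],[0,0,0,-1.06]]]' >/dev/null; python3 -c "
from h import *
st();go(425.5,-289.3,120,1.817)"
```

```text
3.75 [ 425.9 -289.   119.5] [-3.142 -0.     1.507] F [-0.3 -0.3  0.9] M [-0.01 -0.07  0.  ] gap 94.0 j [-0.67  0.32  1.72  0.    1.09 -0.6 ]
row [-0.028, -0.042, -0.051, -0.31] dist mm 1 from [ 425.9 -289.   119.5] 1.5071
```

```bash
python3 -m pendant '[[[0,0,1,-0.31],[0,0,2,-0.31],[0,0,3,-0.31],[0,0,3,-0.31]]]' >/dev/null
python3 - <<'E'
from h import *
st();go(425.5,-289.3,34,1.817)
c=cams.camera("wrist");save(c,"w2",proj(c,[[425.5,-289.3,64]]))
E
```

```text
4.15 [ 425.4 -288.7   88.3] [-3.140e+00 -2.000e-03  1.807e+00] F [ 1.   0.1 -0.1] M [-0.04 -0.1   0.01] gap 94.3 j [-0.67  0.37  1.75  0.    1.03 -0.9 ]
row [-0.064, -0.01, 5.429, -0.01] dist mm 54 from [ 425.4 -288.7   88.3] 1.8069
```

View pics/w2.png

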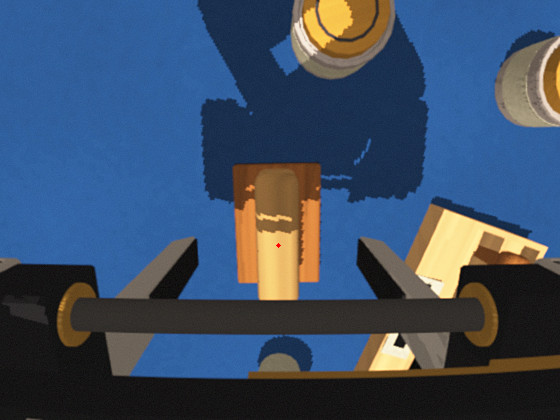

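```bash
python3 -m pendant '[[[-0.06,0,2,-0.01],[-0.06,0,4,-0.01],[-0.06,0,5.3,-0.01],[-0.06,0,5.3,-0.01]]]' >/dev/null;python3 -m pendant '[[[0,0,0,0],[0,0,0,0],[0,0,0,0],[0,0,0,0],[0,0,0,0]]]' -1 50; python3 -c "
from h import *
st()"
```

```text
clock: 5.1
eef_pos: [426.1, -289.7, 36.8]
eef_rot: [3.141, 0.0, 1.821]
wrist_force: [-0.4, 0.2, 0.3]
finger_gap: 57.5
5.1 [ 426.1 -289.7   36.8] [3.141 0.    1.821] F [-0.4  0.2  0.3] M [-0.01 -0.07 -0.  ] gap 57.5 j [-0.67  0.45  1.78 -0.    0.92 -0.92]
```

```bash
python3 -m pendant '[[[0,0,0.1,0],[0,0,0.1,0],[0,0,0.1,0],[0,0,0.1,0],[0,0,0.1,0]]]' >/dev/null; python3 -m pendant '[[[0,0,0,0],[0,0,0,0],[0,0,0,0]]]' ; python3 -c "
from h import *
st()"
```

```text
clock: 5.9
eef_pos: [426.0, -289.6, 35.5]
eef_rot: [-3.142, -0.0, 1.821]
wrist_force: [0.0, -0.9, -0.7]
finger_gap: 27.9
5.9 [ 426.  -289.6   35.5] [-3.142 -0.     1.821] F [ 0.  -0.9 -0.7] M [-0.06 -0.07  0.  ] gap 27.9 j [-0.67  0.45  1.78 -0.    0.92 -0.92]
```

```bash
python3 -c "
from h import *
go(426,-289.6,126,1.817)
go(431,-142,126,1.817,cmd=(426,-289.6,126,1.817))"
python3 -m pendant '[[[0,0,-3,0],[0,0,-6,0],[0,0,-9,0],[0,0,-9,0]]]'
python3 - <<'E'
from h import *
st()
c=cams.camera("wrist");save(c,"w3")
go(431,-142,126,1.817)
E
```

```text
row [0.004, -0.001, -9.05, 0.004] dist mm 91 from [ 426.  -289.6   35.5] 1.8208
row [14.193, 4.082, 0.0, -0.0] dist mm 148 from [ 426.  -289.6  126. ] 1.817
clock: 6.3
eef_pos: [427.3, -290.6, 128.9]
eef_rot: [3.138, 0.005, 1.821]
wrist_force: [0.4, 0.5, -2.5]
finger_gap: 27.9
6.3 [ 427.3 -290.6  128.9] [3.138 0.005 1.821] F [ 0.4  0.5 -2.5] M [ 0.03 -0.08 -0.03] gap 27.9 j [-0.67  0.31  1.71  0.    1.11 -0.92]
row [14.225, 4.096, 0.051, 0.004] dist mm 148 from [ 426.5 -290.   126.5] 1.8208
```

View pics/w3.png

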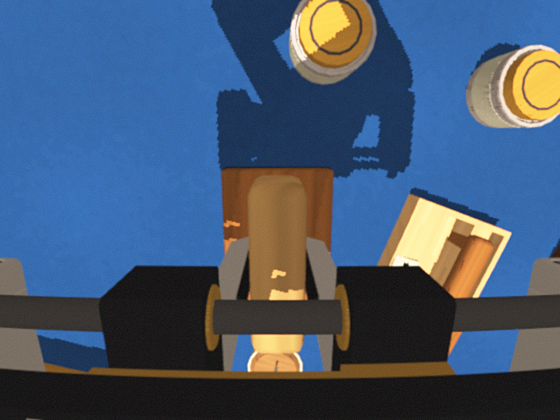

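```bash
cat >> h.py <<'E'
def lids(cam="wrist",z=56,name="lid_a"):
    c=cams.camera(cam)
    for r in models.regions_of(cam,name):
        ys,xs=np.nonzero(r["pixels"]);b=cv2.minAreaRect(np.c_[xs,ys].astype(np.float32))
        print(cam,name,round(r["score"],2),np.round(b[0],1),np.round(b[1],1),np.round(onz(c,[b[0]],z)[0],1))
    return c
E
python3 - <<'E'
from h import *
lids();lids("top");lids("scene")
E
```

```text
wrist lid_a 0.98 [532.  86.] [72. 54.] [ 584.5 -139.    56. ]
wrist lid_a 0.74 [336.   34.5] [69. 74.] [ 431.8 -146.8   56. ]
wrist lid_a 0.4 [467.5 297.5] [ 45.9 124.3] [ 599.1 -312.5   56. ]
top lid_a 0.89 [318. 260.] [20. 20.] [ 429.2 -141.2   56. ]
top lid_a 0.76 [316.5 195.5] [19. 19.] [ 594.1 -136.5   56. ]
top lid_a 0.62 [248.8 248.8] [20.5 19.8] [454.4  33.   56. ]
scene lid_a 0.78 [254.5 174.5] [19. 21.] [ 439.4 -141.1   56. ]
scene lid_a 0.63 [329. 175.] [19.8 19.8] [463.5  32.1  56. ]
scene lid_a 0.59 [263. 232.] [22. 24.] [ 600.9 -135.    56. ]
```

```bash
python3 -m pendant '[[[4,1.2,0,0],[8,2.4,0,0],[12,3.6,0,0],[14.1,4.1,0,0],[14.1,4.1,0,0]]]'
python3 - <<'E'
from h import *
st();go(431,-143,96,1.817)
c=cams.camera("wrist");save(c,"w4")
c2=cams.camera("scene");f=c2["frame"][:,:,::-1][80:260,120:360]
cv2.imwrite("pics/s4.png",cv2.resize(f,None,fx=3,fy=3))
E
```

```text
clock: 7.15
eef_pos: [430.7, -140.6, 125.1]
eef_rot: [-3.141, -0.001, 1.824]
wrist_force: [-0.6, 0.1, -2.4]
finger_gap: 27.4
7.15 [ 430.7 -140.6  125.1] [-3.141e+00 -1.000e-03  1.824e+00] F [-0.6  0.1 -2.4] M [ 0.01 -0.11 -0.04] gap 27.4 j [-0.4   0.19  1.88  0.    1.07 -0.65]
row [-0.239, -0.026, 2.907, 0.007] dist mm 29 from [ 430.7 -140.6  125.1] 1.8236
```

View pics/s4.png

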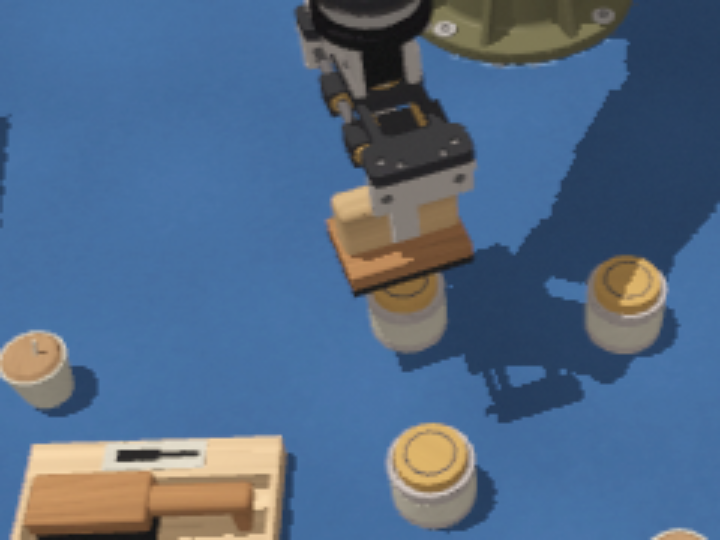

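```bash
python3 -m pendant '[[[-0.2,0,1,0],[-0.2,0,2,0],[-0.2,0,2.7,0],[-0.2,0,2.9,0]]]'; python3 -m pendant '[[[0,0,0.15,0],[0,0,0.3,0],[0,0,0.45,0],[0,0,0.6,0],[0,0,0.6,0]]]'
```

```text
clock: 7.65
eef_pos: [430.8, -145.0, 95.2]
eef_rot: [-3.14, -0.001, 1.82]
wrist_force: [0.6, 0.7, -2.6]
finger_gap: 27.7
clock: 8.15
eef_pos: [431.4, -144.8, 90.6]
eef_rot: [3.141, 0.0, 1.821]
wrist_force: [-0.4, 0.1, -2.9]
finger_gap: 27.5
```

```bash
for i in 1 2; do :; done; python3 -m pendant '[[[0,0,0.1,0],[0,0,0.2,0],[0,0,0.2,0]]]'; python3 -m pendant '[[[0,0,0.1,0],[0,0,0.2,0],[0,0,0.2,0]]]'
```

```text
clock: 8.45
eef_pos: [431.5, -144.9, 88.9]
eef_rot: [3.141, 0.0, 1.821]
wrist_force: [-2.6, 1.2, 4.2]
finger_gap: 27.5
clock: 8.75
eef_pos: [431.5, -144.8, 86.9]
eef_rot: [3.141, 0.0, 1.821]
wrist_force: [-2.2, 1.2, 4.6]
finger_gap: 27.7
```

Lid sliding (about 7 N contact). Continue to the hard stop.

```bash
python3 -m pendant '[[[0,0,0.1,0],[0,0,0.1,0],[0,0,0.1,0]]]'; python3 -m pendant '[[[0,0,0.1,0],[0,0,0.1,0],[0,0,0.1,0]]]';python3 -m pendant '[[[0,0,0.1,0],[0,0,0.1,0],[0,0,0.1,0]]]'
```

```text
clock: 9.05
eef_pos: [431.5, -144.8, 85.8]
eef_rot: [3.141, 0.0, 1.821]
wrist_force: [-2.4, -0.1, 5.4]
finger_gap: 27.5
clock: 9.35
eef_pos: [431.6, -144.9, 85.3]
eef_rot: [3.141, 0.0, 1.821]
wrist_force: [-6.0, 1.8, 13.5]
finger_gap: 28.0
clock: 9.65
eef_pos: [431.7, -145.0, 85.3]
eef_rot: [3.141, 0.001, 1.821]
wrist_force: [-11.3, 2.6, 27.3]
finger_gap: 27.6
```

```bash
python3 -m pendant '[[[0,0,-2,0],[0,0,-4,0],[0,0,-4.1,0]]]'
python3 - <<'E'
from h import *
st()
c2=lids("scene");c3=lids("top")
f=c2["frame"][:,:,::-1][80:260,120:360]
cv2.imwrite("pics/s5.png",cv2.resize(f,None,fx=3,fy=3))
go(455,31,126,1.817)
go(592.5,-136,126,1.817)
E
```

```text
clock: 9.95
eef_pos: [432.3, -145.2, 126.2]
eef_rot: [3.139, 0.002, 1.821]
wrist_force: [0.3, -0.3, -3.5]
finger_gap: 27.7
9.95 [ 432.3 -145.2  126.2] [3.139e+00 2.000e-03 1.821e+00] F [ 0.3 -0.3 -3.5] M [-0.03 -0.14 -0.  ] gap 27.7 j [-0.4   0.19  1.88  0.    1.07 -0.65]
scene lid_a 0.83 [263.5 232. ] [24. 23.] [ 601.  -133.9   56. ]
scene lid_a 0.71 [328.5 175. ] [20. 21.] [463.4  30.9  56. ]
scene lid_a 0.63 [256.  178.2] [ 8.9 19.6] [ 451.1 -138.4   56. ]
top lid_a 0.83 [315.3 195.7] [18.4 19.1] [ 593.4 -133.3   56. ]
top lid_a 0.74 [147.1 197.7] [ 36.8 128.8] [580.9 298.   56. ]
top lid_a 0.62 [249.3 248.8] [18.4 19.1] [454.4  31.7  56. ]
row [16.42, 6.678, -0.261, 0.004] dist mm 177 from [ 430.9 -144.6  123.4] 1.8208
row [-3.162, 15.869, -0.261, 0.004] dist mm 162 from [ 430.9 -144.6  123.4] 1.8208
```

View pics/s5.png

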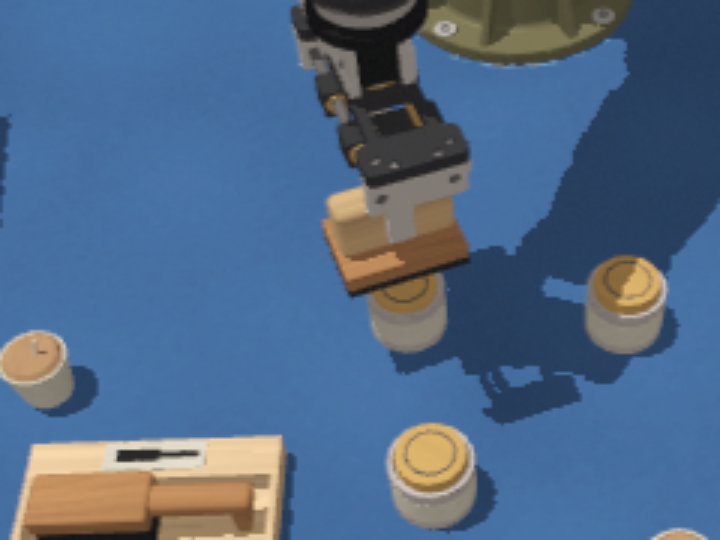

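```bash
python3 -m pendant '[[[-0.8,4,0,0],[-1.6,8,0,0],[-2.4,12,0,0],[-3.1,15.8,0,0],[-3.1,15.8,0,0]]]'
python3 - <<'E'
from h import *
lids("scene")
st();go(592.5,-135.5,95,1.817)
E
```

```text
clock: 10.65
eef_pos: [594.5, -135.0, 122.0]
eef_rot: [-3.14, -0.001, 1.822]
wrist_force: [0.1, -0.0, -3.2]
finger_gap: 27.6
scene lid_a 0.75 [328.5 174.5] [17. 19.] [461.9  31.2  56. ]
scene lid_a 0.54 [169. 248.] [46. 92.] [ 615.  -331.5   56. ]
10.75 [ 591.6 -135.5  122.5] [-3.139e+00 -1.000e-03  1.821e+00] F [-0.5  0.1 -2.4] M [-0.06  0.01 -0.07] gap 28.0 j [-0.29  0.51  1.45 -0.    1.19 -0.54]
row [-0.027, 0.087, 2.755, 0.004] dist mm 28 from [ 591.6 -135.5  122.5] 1.8213
```

```bash
python3 -m pendant '[[[0,0.05,1,0],[0,0.05,2,0],[0,0.05,2.8,0],[0,0.05,2.8,0]]]'; python3 -m pendant '[[[0,0,0.1,0],[0,0,0.2,0],[0,0,0.3,0],[0,0,0.4,0],[0,0,0.4,0]]]';python3 -m pendant '[[[0,0,0.1,0],[0,0,0.2,0],[0,0,0.3,0],[0,0,0.3,0]]]'
```

```text
clock: 11.15
eef_pos: [591.6, -135.6, 95.0]
eef_rot: [-3.14, -0.001, 1.82]
wrist_force: [-0.1, 0.7, -2.1]
finger_gap: 27.6
clock: 11.65
eef_pos: [592.6, -135.6, 92.5]
eef_rot: [3.142, -0.0, 1.821]
wrist_force: [-0.5, -0.4, -3.1]
finger_gap: 27.4
clock: 12.05
eef_pos: [592.8, -135.7, 90.2]
eef_rot: [3.141, 0.0, 1.821]
wrist_force: [-2.4, 1.6, 4.6]
finger_gap: 27.4
```

```bash
python3 -m pendant '[[[0,0,0.1,0],[0,0,0.2,0],[0,0,0.3,0],[0,0,0.35,0],[0,0,0.35,0]]]';python3 -m pendant '[[[0,0,0.1,0],[0,0,0.1,0],[0,0,0.1,0]]]'; python3 -m pendant '[[[0,0,0.1,0],[0,0,0.1,0],[0,0,0.1,0]]]'; python3 -m pendant '[[[0,0,0.1,0],[0,0,0.1,0],[0,0,0.1,0]]]'
```

```text
clock: 12.55
eef_pos: [592.8, -135.7, 86.7]
eef_rot: [3.141, 0.0, 1.821]
wrist_force: [-3.2, 1.1, 5.4]
finger_gap: 28.0
clock: 12.85
eef_pos: [592.7, -135.7, 85.7]
eef_rot: [3.141, 0.0, 1.821]
wrist_force: [-3.6, 1.7, 5.5]
finger_gap: 27.5
clock: 13.15
eef_pos: [592.8, -135.7, 85.4]
eef_rot: [3.141, 0.001, 1.821]
wrist_force: [-6.0, 2.0, 11.9]
finger_gap: 27.6
clock: 13.45
eef_pos: [592.9, -135.8, 85.4]
eef_rot: [3.141, 0.001, 1.821]
wrist_force: [-10.5, 2.0, 21.6]
finger_gap: 27.6
```

Home (hard stop at 85.4). Lift, then tin 2.

```bash
python3 -m pendant '[[[0,0,-2,0],[0,0,-4,0],[0,0,-4.2,0],[0,0,-4.2,0]]]'
python3 - <<'E'
from h import *
lids("top");lids("scene")
st();go(455,31,126,1.817)
E
```

```text
clock: 13.85
eef_pos: [592.6, -135.6, 124.8]
eef_rot: [3.141, 0.0, 1.821]
wrist_force: [-0.5, 0.7, -2.2]
finger_gap: 27.8
top lid_a 0.67 [246.3 247.6] [14.7 20.2] [457.2  39.3  56. ]
scene lid_a 0.71 [265.3 238.9] [ 7.6 20.2] [ 618.5 -131.6   56. ]
scene lid_a 0.7 [329.3 174.8] [19.8 20.5] [462.9  32.8  56. ]
14.05 [ 592.2 -135.5  123.8] [-3.140e+00 -1.000e-03  1.821e+00] F [ 0.3 -1.1 -2.2] M [ 0.01 -0.16  0.06] gap 27.7 j [-0.29  0.51  1.44  0.    1.19 -0.54]
row [19.529, -9.175, -0.218, 0.004] dist mm 216 from [ 592.2 -135.5  123.8] 1.8208
```

```bash
python3 -m pendant '[[[4,-1.9,0,0],[8,-3.8,0,0],[12,-5.7,0,0],[16,-7.6,0,0],[19,-9,0,0]]]'; python3 -m pendant '[[[0.5,-0.2,0,0],[0.5,-0.2,0,0]]]'
python3 - <<'E'
from h import *
c=lids("scene");st();go(455,31,95,1.817)
f=c["frame"][:,:,::-1][80:260,180:420]
cv2.imwrite("pics/s6.png",cv2.resize(f,None,fx=3,fy=3))
E
```

```text
clock: 14.55
eef_pos: [456.5, 27.7, 124.5]
eef_rot: [-3.141, -0.0, 1.821]
wrist_force: [0.6, -0.2, -1.9]
finger_gap: 27.7
clock: 14.75
eef_pos: [455.1, 31.0, 125.0]
eef_rot: [3.141, 0.0, 1.822]
wrist_force: [0.7, -0.1, -3.0]
finger_gap: 27.5
scene lid_a 0.79 [252.  178.5] [17. 20.] [ 450.8 -147.8   56. ]
scene lid_a 0.77 [263.5 233. ] [20. 23.] [ 603.5 -134.1   56. ]
scene lid_a 0.53 [330.6 179.9] [ 8.7 19. ] [478.6  33.   56. ]
scene lid_a 0.45 [263.5 238. ] [34. 29.] [ 615.8 -135.2   56. ]
scene lid_a 0.37 [223.8 326.7] [78.6 51.8] [ 795.5 -223.8   56. ]
scene lid_a 0.18 [169.5 248.3] [44.  92.2] [ 615.8 -330.4   56. ]
14.85 [455.8  30.  124.9] [3.141 0.    1.821] F [-0.8  0.2 -2.7] M [-0.07 -0.12  0.  ] gap 27.7 j [-0.01  0.19  1.88 -0.    1.07 -0.26]
row [0.116, -0.056, 2.994, 0.004] dist mm 30 from [455.8  30.  124.9] 1.8206
```

View pics/s6.png

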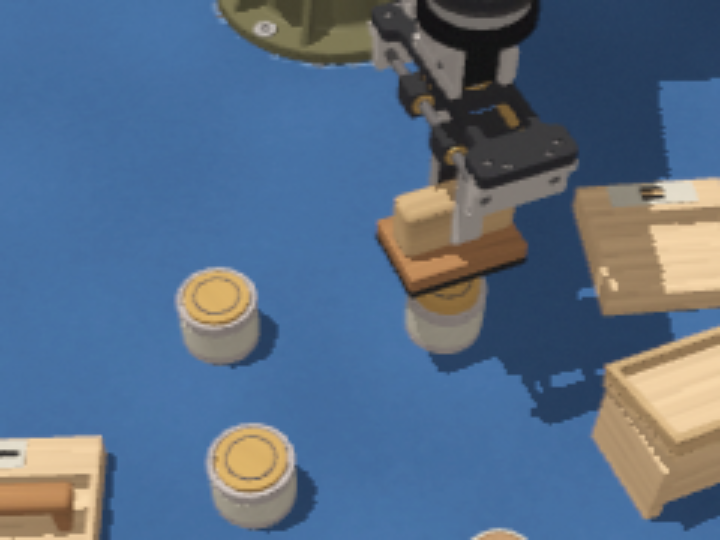

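```bash
python3 -m pendant '[[[0,0,1,0],[0,0,2,0],[0,0,3,0],[0,0,3,0]]]'; python3 -m pendant '[[[0,0,0.1,0],[0,0,0.2,0],[0,0,0.3,0],[0,0,0.4,0],[0,0,0.4,0]]]';python3 -m pendant '[[[0,0,0.1,0],[0,0,0.2,0],[0,0,0.3,0],[0,0,0.3,0]]]'
```

```text
clock: 15.25
eef_pos: [454.4, 30.3, 93.1]
eef_rot: [-3.139, -0.001, 1.82]
wrist_force: [0.1, 0.1, -2.7]
finger_gap: 27.6
clock: 15.75
eef_pos: [455.5, 30.6, 91.5]
eef_rot: [3.141, 0.0, 1.821]
wrist_force: [-1.1, 0.4, 2.5]
finger_gap: 27.3
clock: 16.15
eef_pos: [455.5, 30.5, 88.4]
eef_rot: [3.141, 0.0, 1.821]
wrist_force: [-1.6, 0.4, 3.3]
finger_gap: 27.9
```

```bash
python3 -m pendant '[[[0,0,0.1,0],[0,0,0.2,0],[0,0,0.25,0],[0,0,0.25,0]]]';python3 -m pendant '[[[0,0,0.1,0],[0,0,0.1,0],[0,0,0.1,0]]]'; python3 -m pendant '[[[0,0,0.1,0],[0,0,0.1,0],[0,0,0.1,0]]]'
```

```text
clock: 16.55
eef_pos: [455.5, 30.5, 85.9]
eef_rot: [3.141, 0.0, 1.821]
wrist_force: [-1.6, -0.8, 3.5]
finger_gap: 27.3
clock: 16.85
eef_pos: [455.5, 30.5, 85.4]
eef_rot: [3.141, 0.0, 1.821]
wrist_force: [-4.8, -0.2, 13.0]
finger_gap: 27.8
clock: 17.15
eef_pos: [455.6, 30.5, 85.3]
eef_rot: [3.14, 0.0, 1.821]
wrist_force: [-10.9, -0.5, 27.0]
finger_gap: 27.6
```

```bash
python3 -m pendant '[[[0,0,-3,0],[0,0,-6,0],[3,0,-8,0],[7,0.5,-8,0],[7,0.5,-8,0]]]';  python3 - <<'E'
from h import *
c=cams.camera("wrist");save(c,"w7");st()
c=lids("top",50);save(c,"t7");lids("scene",50)
E
```

```text
clock: 17.65
eef_pos: [442.3, 102.5, 164.0]
eef_rot: [3.14, -0.001, 1.824]
wrist_force: [0.6, 0.5, -2.7]
finger_gap: 27.8
17.7 [442.4 101.1 163.6] [ 3.141 -0.     1.824] F [ 0.4 -0.1 -2.4] M [-0.06 -0.1  -0.01] gap 27.8 j [ 0.14  0.14  1.84  0.    1.16 -0.11]
top lid_a 0.9 [249.5 249. ] [20. 19.] [454.4  31.5  50. ]
top lid_a 0.65 [321.  255.5] [19.1 19.1] [ 441.1 -149.1   50. ]
top lid_a 0.65 [315.5 196. ] [18. 19.] [ 594.  -134.2   50. ]
scene lid_a 0.93 [263.  232.5] [21. 22.] [ 598.3 -135.1   50. ]
scene lid_a 0.75 [251.5 179.5] [17. 21.] [ 448.7 -149.3   50. ]
scene lid_a 0.59 [328.5 175.5] [17. 21.] [460.  32.  50.]
```

View pics/w7.png

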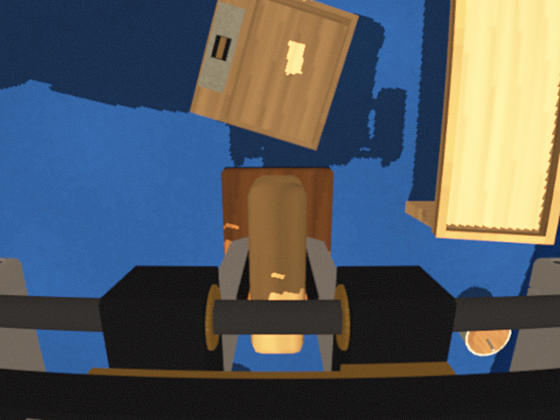

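View pics/t7.png

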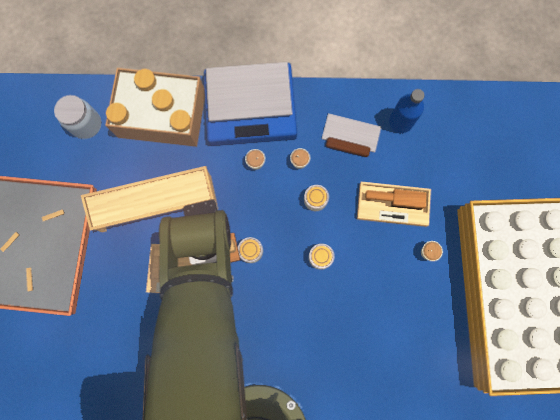

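```bash
python3 -m pendant '[[[3,0,0,0],[6,0,0,0],[6,0,0,0]]]' >/dev/null;  python3 - <<'E'
from h import *
c=cams.camera("wrist");st();cv2.imwrite("pics/w8.png",cv2.resize(c["frame"][:,:,::-1][0:280,140:420],(784,784)[:2],interpolation=cv2.INTER_CUBIC)[:600]);
np.save("w8.npy",c["pose"])
E
```

```text
18.25 [427.8 157.9 163.3] [-3.141  0.     1.822] F [-0.6  0.2 -2.7] M [-0.02 -0.09  0.02] gap 27.8 j [ 0.27  0.14  1.84 -0.    1.16  0.02]
```

View pics/w8.png

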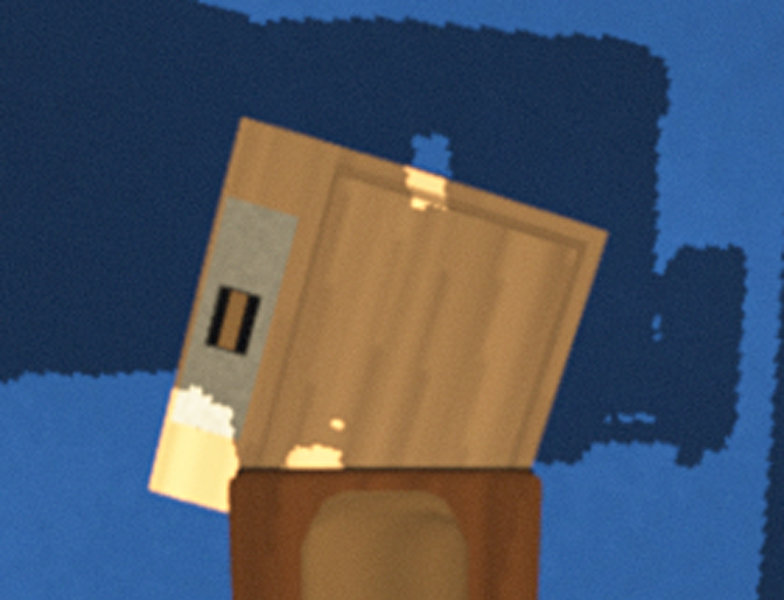

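Run:
```python
from h import *
c=cams.camera("wrist")
q=np.array([(241,118),(608,232),(149,490),(533,466)],float)
px=np.c_[140+q[:,0]/2.8,q[:,1]/2.8]
P=onz(c,px,24);print(np.round(P,1))
ex=P[1]-P[0];ey=P[0]-P[2];print(np.linalg.norm(ex),np.linalg.norm(ey),np.arctan2(ex[1],ex[0]),np.arctan2(ey[1],ey[0])-np.pi/2)
th=np.mean([np.arctan2(ex[1],ex[0]),np.arctan2(ey[1],ey[0])-np.pi/2])
u=np.array([np.cos(th),np.sin(th)]);v=np.array([-u[1],u[0]])
# centre: from P1 corner: -x by 48, -y by 62.5
cen=P[1][:2]-48*u-62.5*v;print(cen,th)
cen2=P[2][:2]+ (ex[:2]@u-48)*u+62.5*v;print(cen2)
go(cen[0],cen[1],162,np.pi/2+th)
```

```text
[[345.1 292.8  24. ]
 [469.5 288.6  24. ]
 [340.6 167.8  24. ]
 [466.9 208.6  24. ]]
124.45102558509107 125.11673664679252 -0.03390129332175304 -0.035941382551921475
[419.3248314  227.81797133] -0.03492133793683726
[419.18877888 227.57895864]
row [7.049, 0.907, 0.132, 0.285] dist mm 71 from [428.  157.3 163.3] 1.8211
```

```bash
python3 -m pendant '[[[3.5,0.5,0,0.14],[7.05,0.9,0,0.285],[7.05,0.9,2,0.285],[7.05,0.9,4,0.285],[7.05,0.9,4,0.285]]]' ;  python3 - <<'E'
from h import *
c=cams.camera("wrist");save(c,"w9");c=cams.camera("scene")
cv2.imwrite("pics/s9.png",cv2.resize(c["frame"][:,:,::-1][70:250,340:560],None,fx=3.3,fy=3.3))
st();go(419.3,227.7,80,1.536)
E
```

```text
clock: 18.8
eef_pos: [418.5, 226.9, 121.4]
eef_rot: [-3.138, 0.002, 1.535]
wrist_force: [0.5, 0.0, -2.2]
finger_gap: 28.1
18.9 [419.7 227.5 123.9] [-3.141  0.     1.535] F [-0.1 -0.4 -2. ] M [-0.01 -0.09  0.  ] gap 27.8 j [ 0.42  0.24  1.82 -0.    1.08  0.46]
row [0.021, -0.041, 4.391, -0.001] dist mm 44 from [419.7 227.5 123.9] 1.5346
```

View pics/w9.png

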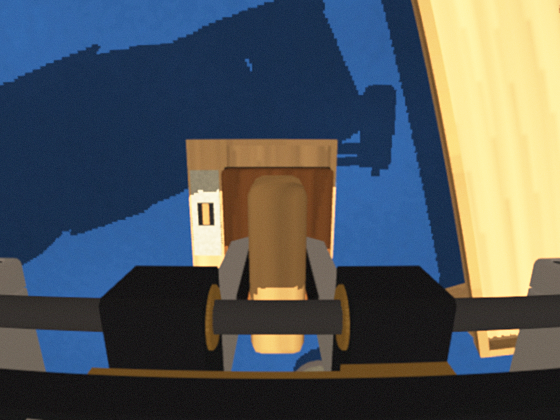

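View pics/s9.png

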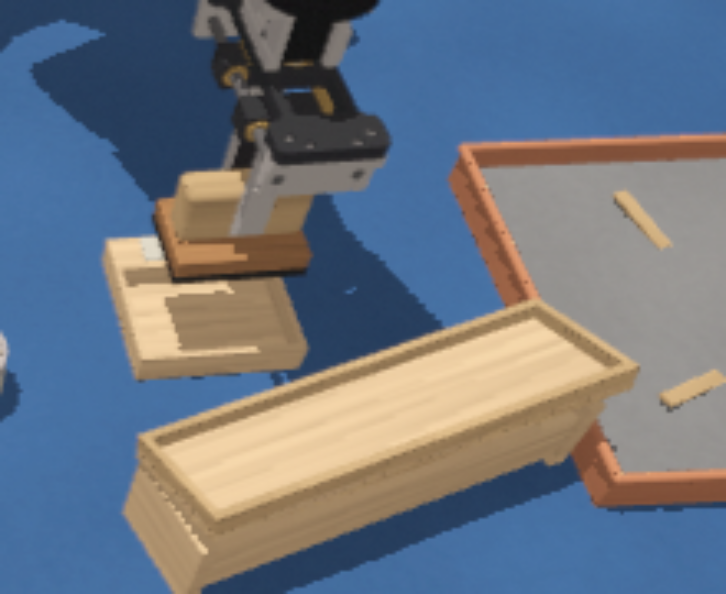

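```bash
python3 -m pendant '[[[0,0,2,0],[0,0,4,0],[0,0,6,0],[0,0,7.7,0],[0,0,7.7,0]]]'; python3 -m pendant '[[[0,0,0.2,0],[0,0,0.4,0],[0,0,0.4,0]]]';python3 -c "
from h import *
st();go(419.3,227.7,41.5,1.536)"
```

```text
clock: 19.4
eef_pos: [419.1, 227.6, 45.9]
eef_rot: [-3.14, 0.001, 1.535]
wrist_force: [-0.5, 0.6, -3.0]
finger_gap: 27.5
clock: 19.7
eef_pos: [419.6, 228.3, 43.2]
eef_rot: [3.141, -0.001, 1.536]
wrist_force: [0.1, 0.6, -2.7]
finger_gap: 27.4
19.7 [419.6 228.3  43.2] [ 3.141e+00 -1.000e-03  1.536e+00] F [ 0.1  0.6 -2.7] M [-0.01 -0.08 -0.01] gap 27.4 j [0.42 0.37 1.88 0.   0.9  0.46]
row [-0.065, -0.029, 0.175, -0.0] dist mm 2 from [419.6 228.3  43.2] 1.5356
```

```bash
python3 -m pendant '[[[0,0,0.1,0],[0,0,0.15,0],[0,0,0.2,0],[0,0,0.2,0]]]'
```

```text
clock: 20.1
eef_pos: [419.4, 228.4, 41.5]
eef_rot: [3.141, -0.0, 1.536]
wrist_force: [-4.3, -2.8, 10.6]
finger_gap: 27.7
```

```bash
python3 -m pendant '[[[0,0,-0.05,0],[0,0,-0.05,0],[0,0,-0.05,0],[0,0,-0.05,0],[0,0,-0.05,0]]]' 1;python3 -m pendant '[[[0,0,0,0],[0,0,-2,0],[0,0,-5,0],[0,0,-10,0],[0,0,-10,0]]]'
python3 - <<'E'
from h import *
c=cams.camera("wrist");save(c,"w10");st()
E
```

```text
clock: 20.6
eef_pos: [419.2, 228.3, 41.0]
eef_rot: [3.142, -0.0, 1.536]
wrist_force: [-0.0, -1.4, 0.6]
finger_gap: 63.9
clock: 21.1
eef_pos: [421.4, 229.3, 146.5]
eef_rot: [3.134, -0.004, 1.536]
wrist_force: [0.3, -0.5, -0.1]
finger_gap: 94.2
21.15 [420.4 228.8 143.6] [ 3.137e+00 -2.000e-03  1.536e+00] F [-1.1 -0.2 -0.4] M [-0.05 -0.07 -0.  ] gap 93.6 j [ 0.42  0.21  1.8  -0.    1.12  0.46]
```

View pics/w10.png

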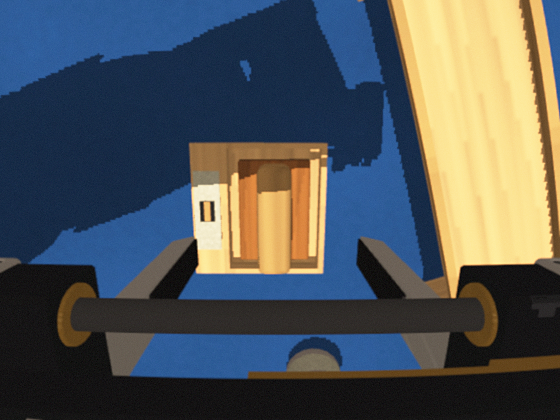

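Run:
```python
from h import *
c=cams.camera("top");print(onz(c,[[147.2,197.5]],88))
go(500,300,270,0.23)
```

```text
[[574.96966417 288.70525773  88.        ]]
row [7.439, 7.798, -12.842, 1.306] dist mm 168 from [419.5 228.4 141.6] 1.5358
```

```bash
python3 -m pendant '[[[0,0,-4,0.15],[2,2.2,-8,0.3],[4,4.4,-12.8,0.45],[6.3,6.8,-12.8,0.6],[6.3,6.8,-12.8,0.75]]]'>/dev/null;python3 -m pendant '[[[0,0,0,0.14],[0,0,0,0.28],[0,0,0,0.42],[0,0,0,0.556],[0,0,0,0.556]]]'
python3 - <<'E'
from h import *
c=cams.camera("wrist");save(c,"w11");st()
E
```

```text
clock: 22.2
eef_pos: [489.2, 288.7, 267.2]
eef_rot: [3.141, 0.003, 0.228]
wrist_force: [-0.0, -0.2, 0.2]
finger_gap: 93.8
22.25 [489.2 288.7 267.5] [3.141e+00 2.000e-03 2.330e-01] F [-0.1 -0.6  0.1] M [ 0.01  0.02 -0.  ] gap 93.8 j [0.47 0.31 1.39 0.   1.45 1.81]
```

View pics/w11.png

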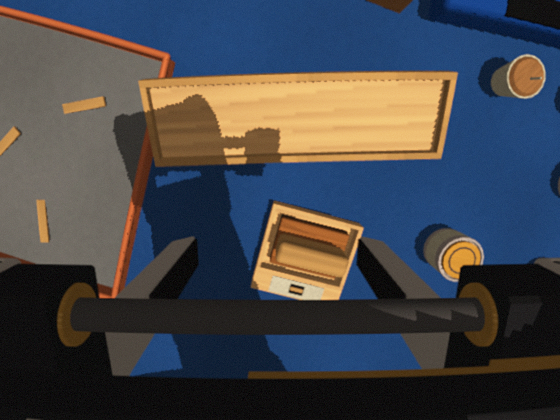

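Run:
```python
from h import *
c=cams.camera("wrist");f=c["frame"][:,:,::-1]
def cr(x,y): return cv2.resize(f[y-25:y+25,x-32:x+32],None,fx=6,fy=6,interpolation=cv2.INTER_CUBIC)
cv2.imwrite("pics/w11z.png",np.vstack([np.hstack([cr(145,85),cr(450,80)]),np.hstack([cr(155,160),cr(440,155)])]))
```

```text
(no output)
```

View pics/w11z.png

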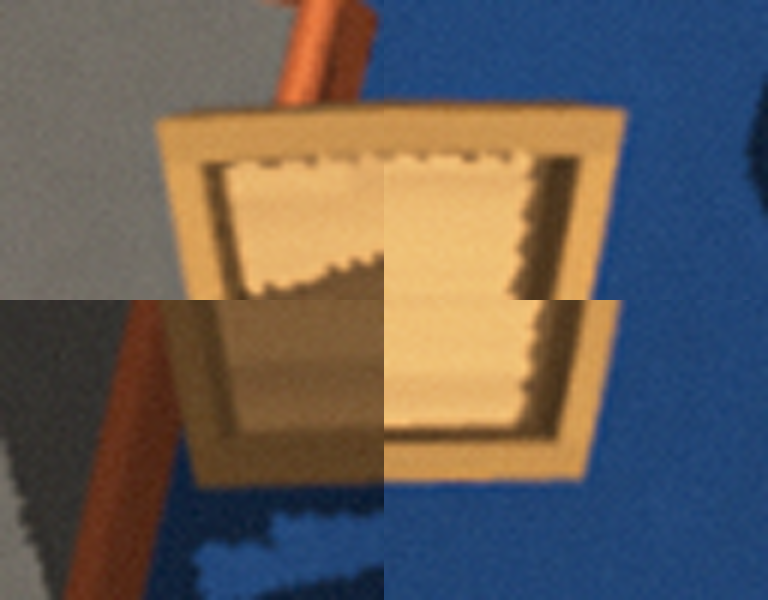

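```bash
cat > led.py <<'E'
from h import *
from scipy.optimize import least_squares
def LR(th,s=0.26):
    Rz=np.array([[np.cos(th),-np.sin(th),0],[np.sin(th),np.cos(th),0],[0,0,1]])
    Ry=np.array([[np.cos(s),0,-np.sin(s)],[0,1,0],[np.sin(s),0,np.cos(s)]])
    return Rz@Ry
def pts(x,y,z,th,lx=89,ly=317,h=11,s=0.26):
    L=np.array([[1,1],[1,-1],[-1,1],[-1,-1]])*[lx/2,ly/2]
    return np.array([x,y,z])+np.c_[L,np.full(4,h)]@LR(th,s).T
E
python3 - <<'E'
from led import *
c=cams.camera("wrist")
px=np.array([[139.2,80.3],[458.2,73.3],[156.3,166.3],[441.3,160]])
for mode in ("z","zs","ly"):
  def fn(p):
    if mode=="z": P=pts(*p[:4])
    elif mode=="zs": P=pts(*p[:4],s=p[4])
    else: P=pts(*p[:3-1],85,p[3],ly=p[4])
    return (proj(c,P)-px).ravel()
  r=least_squares(fn,[575,290,85,0.23,317 if mode=="ly" else .26],x_scale=[1,1,1,.01,10 if mode=="ly" else .01]);print(mode,np.round(r.x,3),np.round(r.fun,1))
E
```

```text
z [5.76742e+02 2.86577e+02 8.50270e+01 2.59000e-01 2.60000e-01] [ 0.1  0.5  0.2  0.8 -0.5 -0.5  0.2 -0.9]
zs [5.76667e+02 2.86555e+02 8.50210e+01 2.59000e-01 2.49000e-01] [ 0.2  0.4 -0.   0.7 -0.7 -0.4  0.4 -0.8]
ly [ 5.76755e+02  2.86585e+02 -5.65774e+02  2.59000e-01  3.16579e+02] [ 0.3  0.5  0.   0.8 -0.3 -0.5 -0.  -1. ]
```

Run:
```python
from led import *
R=LR(0.259);C=np.array([576.7,286.6,85])
for y in (88,0,-88): print(y,np.round(C+R@[2,y,30]-[0,0,11],1),np.round(C+R@[2,y,0],1))
print([ (np.round(P,1).tolist()) for P in [onz(cams.camera("top"),[[249.4,249]],50)]])
lids("top",50);lids("scene",50)
go(440,10,180,0.259)
```

```text
88 [548.6 370.2 103.5] [556.  372.2  85.5]
0 [571.1 285.1 103.5] [578.6 287.1  85.5]
-88 [593.7 200.1 103.5] [601.1 202.   85.5]
[[[454.4, 31.8, 50.0]]]
top lid_a 0.73 [316. 196.] [18. 20.] [ 594.  -135.5   50. ]
top lid_a 0.58 [249.5 249. ] [20. 19.] [454.4  31.5  50. ]
top lid_a 0.58 [321. 256.] [20. 20.] [ 439.9 -149.1   50. ]
scene lid_a 0.86 [264. 233.] [20. 22.] [ 599.9 -133.1   50. ]
scene lid_a 0.74 [251.5 179. ] [18. 21.] [ 447.1 -149.2   50. ]
scene lid_a 0.71 [329.  175.5] [17. 20.] [460.1  33.2  50. ]
row [-11.186, 26.013, 8.892, -0.028] dist mm 297 from [489.4 288.8 268.9] 0.2309
```

```bash
python3 - <<'E'
from led import *
go(454,31,160,0.259)
E
python3 -m pendant '[[[-2,5,2,-0.028],[-4,10,4,-0.028],[-6,15,6,-0.028],[-8,20,8,-0.028],[-9.4,24.4,10,-0.028]]]'
python3 - <<'E'
from led import *
go(454,31,160,0.259)
E
```

```text
row [-9.342, 24.289, 10.892, -0.028] dist mm 282 from [489.4 288.8 268.9] 0.2309
clock: 23.1
eef_pos: [455.7, 55.9, 180.2]
eef_rot: [3.141, -0.001, 0.259]
wrist_force: [1.1, -0.7, 0.5]
finger_gap: 93.7
row [-0.804, 2.361, 2.016, 0.0] dist mm 32 from [455.7  55.9 180.2] 0.259
```

```bash
python3 -m pendant '[[[-0.8,2.3,2,0],[-0.8,2.3,3,0],[-0.8,2.3,3,0],[-0.8,2.3,3,0]]]'
python3 - <<'E'
from led import *
c=lids("wrist",50);save(c,"w12",proj(c,[[454.4,31.5,50]]));st()
E
```

```text
clock: 23.5
eef_pos: [454.9, 34.0, 151.0]
eef_rot: [3.142, -0.001, 0.259]
wrist_force: [0.7, 0.6, -0.5]
finger_gap: 94.4
wrist lid_a 0.68 [511.5 107.5] [61. 59.] [ 594.9 -133.2   50. ]
wrist lid_a 0.66 [281.  212.5] [57. 58.] [456.8  31.9  50. ]
wrist lid_a 0.62 [456.4 268.3] [35.3 54.6] [ 447.1 -139.5   50. ]
23.6 [455.   34.1 151.2] [ 3.141e+00 -1.000e-03  2.590e-01] F [ 0.4 -0.4 -0.2] M [ 0.02 -0.03 -0.02] gap 93.7 j [-0.01  0.16  1.85  0.    1.13  1.31]
```

View pics/w12.png

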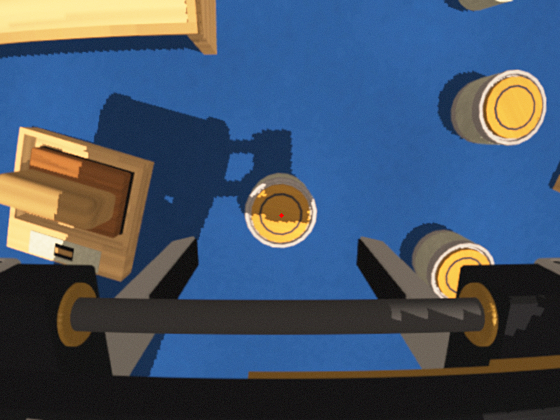

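```bash
python3 - <<'E'
from led import *
go(455.8,31.7,19,0.259)
E
python3 -m pendant '[[[0,0.25,4,0],[0,0.25,8,0],[0,0.25,11,0],[0,0.25,13.2,0],[0,0.25,13.2,0]]]'
python3 -m pendant '[[[0,0,0,0],[0,0,0,0],[0,0,0,0],[0,0,0,0],[0,0,0,0]]]' -1 18; python3 -c "
from h import *
st()"
```

```text
row [0.02, 0.25, 13.222, 0.0] dist mm 132 from [455.   34.1 151.2] 0.2593
clock: 24.1
eef_pos: [454.0, 31.4, 16.7]
eef_rot: [-3.141, 0.004, 0.259]
wrist_force: [-0.0, 0.1, 0.1]
finger_gap: 94.1
clock: 24.6
eef_pos: [455.5, 30.8, 19.1]
eef_rot: [3.141, -0.001, 0.258]
wrist_force: [-2.2, -0.1, 6.7]
finger_gap: 61.7
24.6 [455.5  30.8  19.1] [ 3.141e+00 -1.000e-03  2.580e-01] F [-2.2 -0.1  6.7] M [0.08 0.28 0.04] gap 61.7 j [-0.01  0.37  1.95  0.    0.82  1.3 ]
```

```bash
python3 -m pendant '[[[0,0,-1,0],[0,0,-4,0],[0,0,-8,0],[0,0,-12,0],[0,0,-14,0]]]'
python3 -m pendant '[[[0,0,0,0],[0,0,0,0]]]'; python3 -c "
from h import *
st();go(548.6,370.2,160,0.259)"
```

```text
clock: 25.1
eef_pos: [455.8, 30.8, 162.3]
eef_rot: [3.141, -0.004, 0.258]
wrist_force: [0.6, 0.1, -1.8]
finger_gap: 61.7
clock: 25.3
eef_pos: [454.8, 30.8, 158.1]
eef_rot: [-3.142, 0.0, 0.258]
wrist_force: [0.1, 0.0, -1.9]
finger_gap: 62.1
25.3 [454.8  30.8 158.1] [-3.142  0.     0.258] F [ 0.1  0.  -1.9] M [ 0.04 -0.   -0.05] gap 62.1 j [-0.01  0.15  1.84 -0.    1.15  1.3 ]
row [17.727, -30.428, -0.193, -0.001] dist mm 352 from [454.8  30.8 158.1] 0.2578
```

```bash
python3 -m pendant '[[[2,-3.4,0,0],[4,-6.8,0,0],[6,-10.2,-0.2,0],[8,-13.6,-0.2,0],[10,-17,-0.2,0]]]'>/dev/null
python3 -m pendant '[[[2,-3.4,0,0],[4,-6.8,0,0],[6,-10.2,0,0],[7.7,-13.4,0,0],[7.7,-13.4,0,0]]]'; python3 -c "
from h import *
st();go(548.6,370.2,120,0.259)"
```

```text
clock: 26.3
eef_pos: [547.9, 372.9, 157.1]
eef_rot: [3.141, 0.004, 0.261]
wrist_force: [-0.5, -0.3, -2.2]
finger_gap: 61.6
26.3 [547.9 372.9 157.1] [3.141 0.004 0.261] F [-0.5 -0.3 -2.2] M [-0.   -0.   -0.03] gap 61.6 j [0.54 0.6  1.22 0.   1.32 1.85]
row [0.0, 0.282, 3.712, 0.002] dist mm 37 from [547.9 372.9 157.1] 0.2607
```

```bash
python3 -m pendant '[[[0,0,1.5,0],[0,0,3,0],[0,0,4.2,0],[0,0,4.2,0]]]'
python3 - <<'E'
from h import *
st();go(548.6,370.2,103.5,0.259)
c=cams.camera("scene");cv2.imwrite("pics/s13.png",cv2.resize(c["frame"][:,:,::-1][100:280,340:560],None,fx=3.3,fy=3.3))
c=cams.camera("wrist");save(c,"w13")
E
```

```text
clock: 26.7
eef_pos: [547.9, 368.5, 115.6]
eef_rot: [3.14, 0.004, 0.257]
wrist_force: [-0.2, 0.4, -1.3]
finger_gap: 61.4
26.7 [547.9 368.5 115.6] [3.14  0.004 0.257] F [-0.2  0.4 -1.3] M [-0.05 -0.01 -0.01] gap 61.4 j [ 0.54  0.63  1.27 -0.    1.24  1.85]
row [0.106, -0.144, 1.211, -0.002] dist mm 12 from [547.9 368.5 115.6] 0.2569
```

View pics/s13.png

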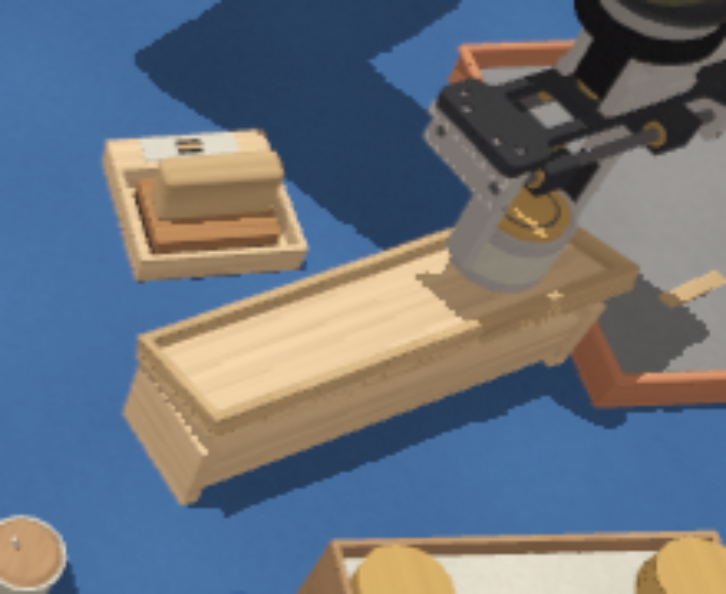

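View pics/w13.png

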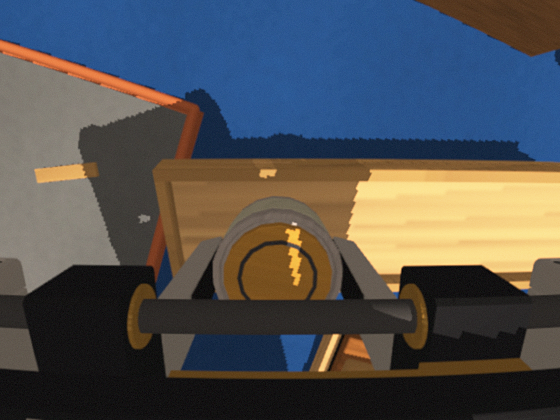

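```bash
python3 -m pendant '[[[0.1,-0.1,0.2,0],[0.1,-0.1,0.4,0],[0.1,-0.1,0.5,0],[0.1,-0.1,0.5,0]]]'; python3 -m pendant '[[[0,0,0.15,0],[0,0,0.3,0],[0,0,0.3,0]]]';  python3 -m pendant '[[[0,0,0.15,0],[0,0,0.2,0],[0,0,0.2,0]]]'
```

```text
clock: 27.2
eef_pos: [549.4, 371.1, 113.4]
eef_rot: [3.142, 0.0, 0.258]
wrist_force: [0.0, 0.6, -1.1]
finger_gap: 61.6
clock: 27.5
eef_pos: [549.6, 371.2, 110.8]
eef_rot: [-3.141, -0.0, 0.258]
wrist_force: [-0.7, -1.0, 1.2]
finger_gap: 61.6
clock: 27.8
eef_pos: [549.6, 371.3, 109.8]
eef_rot: [-3.141, -0.001, 0.258]
wrist_force: [-4.6, -2.6, 9.8]
finger_gap: 61.6
```

```bash
python3 -m pendant '[[[0,0,0.1,0],[0,0,0.1,0]]]'; python3 -m pendant '[[[0,0,0.1,0],[0,0,0.1,0]]]'
```

```text
clock: 28.0
eef_pos: [549.6, 371.4, 108.8]
eef_rot: [-3.141, -0.001, 0.258]
wrist_force: [-6.0, -1.7, 9.8]
finger_gap: 61.6
clock: 28.2
eef_pos: [549.6, 371.4, 107.8]
eef_rot: [-3.141, -0.001, 0.258]
wrist_force: [-4.4, -1.6, 10.3]
finger_gap: 61.6
```

```bash
python3 -m pendant '[[[0,0,0.1,0],[0,0,0.2,0],[0,0,0.2,0]]]'; python3 -m pendant '[[[0,0,0.1,0],[0,0,0.15,0],[0,0,0.15,0]]]';python3 - <<'E'
from h import *
c=cams.camera("wrist");save(c,"w14")
E
```

```text
clock: 28.5
eef_pos: [549.6, 371.4, 105.7]
eef_rot: [-3.141, -0.001, 0.258]
wrist_force: [-4.3, -1.1, 9.0]
finger_gap: 61.7
clock: 28.8
eef_pos: [549.6, 371.4, 104.2]
eef_rot: [-3.141, -0.001, 0.258]
wrist_force: [-5.1, -2.0, 9.5]
finger_gap: 61.6
```

View pics/w14.png

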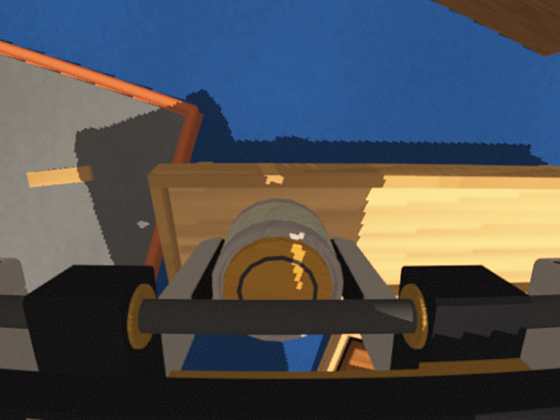

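```bash
python3 -m pendant '[[[0,0,0.07,0],[0,0,0.07,0]]]';python3 -m pendant '[[[0,0,0,0],[0,0,0,0],[0,0,0,0]]]' 0.53
python3 - <<'E'
from h import *
c=cams.camera("wrist");save(c,"w15");st()
c=cams.camera("scene");cv2.imwrite("pics/s15.png",cv2.resize(c["frame"][:,:,::-1][100:280,340:560],None,fx=3.3,fy=3.3))
E
```

```text
clock: 29.05
eef_pos: [549.6, 371.4, 103.5]
eef_rot: [-3.141, -0.001, 0.258]
wrist_force: [-4.4, -1.9, 9.0]
finger_gap: 62.1
clock: 29.35
eef_pos: [549.4, 371.0, 102.0]
eef_rot: [3.142, 0.0, 0.258]
wrist_force: [-0.2, -0.3, 0.0]
finger_gap: 71.8
29.4 [549.4 371.  102. ] [3.142 0.    0.258] F [ 0.  -0.7  0.4] M [-0.03  0.09  0.02] gap 71.8 j [ 0.54  0.65  1.28 -0.    1.22  1.85]
```

View pics/s15.png

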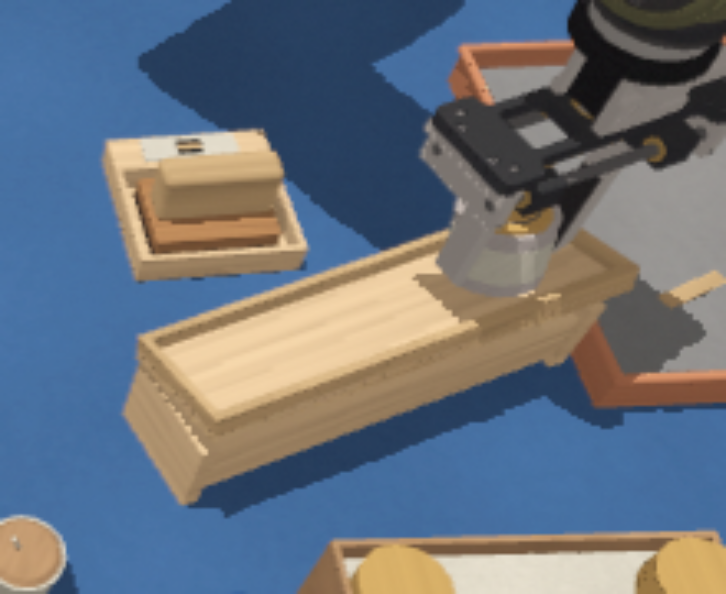

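Raise the gripper and check the tin.

```bash
python3 -m pendant '[[[0,0,-2,0],[0,0,-5,0],[0,0,-8,0],[-3,0,-12,0],[-3,0,-12,0]]]'
python3 - <<'E'
from led import *
c=cams.camera("wrist");P=np.array([576.7,286.6,85])+np.array([[0,88,50]])@LR(0.259).T
save(c,"w16",proj(c,P));st();lids("top",P[0,2])
lids("wrist",P[0,2]);print(P)
c=cams.camera("scene");cv2.imwrite("pics/s16.png",cv2.resize(c["frame"][:,:,::-1][100:280,340:560],None,fx=3.3,fy=3.3))
E
```

```text
clock: 29.95
eef_pos: [520.1, 364.1, 228.4]
eef_rot: [-3.139, -0.008, 0.259]
wrist_force: [0.4, 0.0, 0.5]
finger_gap: 71.9
30.0 [520.4 363.9 225.5] [-3.14  -0.005  0.258] F [ 0.4 -0.2 -1.3] M [ 0.05  0.02 -0.01] gap 72.1 j [0.55 0.48 1.24 0.   1.41 1.86]
top lid_a 0.8 [321. 256.] [18. 20.] [ 432.4 -143.6  133.3]
top lid_a 0.52 [316. 196.] [18. 18.] [ 576.6 -130.9  133.3]
top lid_a 0.43 [109.3 215.1] [ 8.4 18.4] [521.3 364.  133.3]
wrist lid_a 0.91 [276.5 195. ] [58. 61.] [538.3 369.5 133.3]
[[541.73666329 368.37280179 133.31949891]]
```

View pics/w16.png

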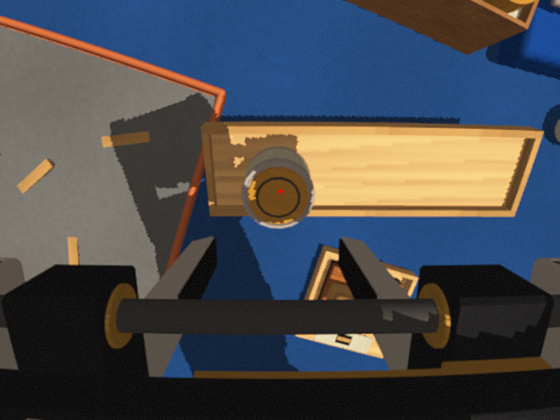

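View pics/s16.png

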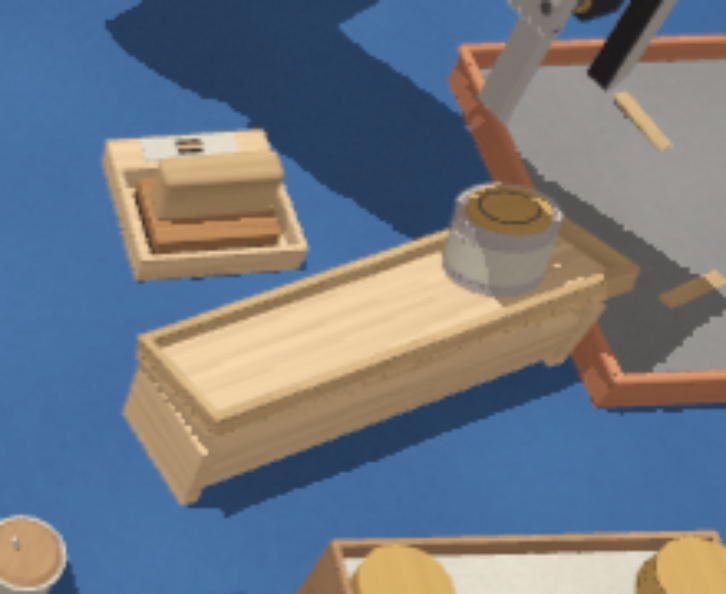

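```bash
python3 -c "
from h import *
go(590,-132,160,0.259)"
python3 -m pendant '[[[2,5,0,0],[4,9.5,0,0],[6,14,0,0],[8,18.5,0,0],[10,23,0,0]]]' 1 >/dev/null
python3 -m pendant '[[[2,4.5,1,0],[4,9,2,0],[6,13.5,3,0],[8,18,4,0],[9.5,22,5,0]]]' >/dev/null;python3 -c "
from h import *
st();go(590,-132,160,0.259)"
```

```text
row [-5.893, 49.662, 6.072, -0.001] dist mm 504 from [520.5 363.2 220.7] 0.2576
31.25 [823.5 -23.1 170.3] [-3.141e+00  2.000e-03  2.570e-01] F [-0.4  0.5  0.4] M [0.02 0.03 0.08] gap 94.0 j [-0.07  1.08  0.37 -0.    1.69  1.24]
row [-25.354, 4.598, 1.034, -0.002] dist mm 258 from [823.5 -23.1 170.3] 0.257
```

Run:
```python
from h import *
c=cams.camera("scene");save(c,"s17");st()
```

```text
31.3 [825.1 -29.5 163.6] [-3.14   0.007  0.252] F [ 1. -4. -4.] M [-0.15 -0.06 -0.06] gap 94.1 j [-0.08  1.1   0.36 -0.    1.69  1.24]
```

View pics/s17.png

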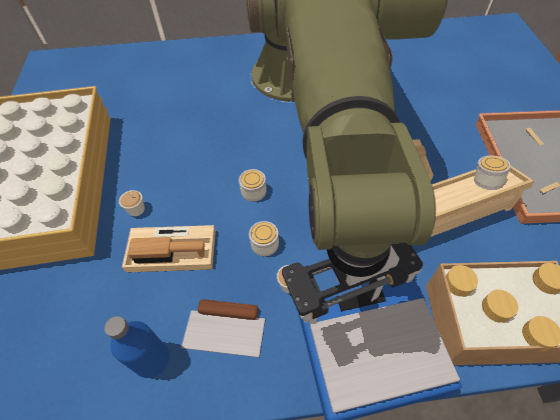

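```bash
python3 -m pendant '[[[0,0,-1,0],[-2,0,-2,0],[-4,0,-2,0],[-6,0,-2,0],[-8,0,-2,0]]]'
python3 - <<'E'
from h import *
st();go(590,-132,160,0.259)
E
```

```text
clock: 31.8
eef_pos: [744.3, -39.9, 194.0]
eef_rot: [3.141, -0.001, 0.259]
wrist_force: [0.6, -0.8, 1.2]
finger_gap: 93.8
31.8 [744.3 -39.9 194. ] [ 3.141e+00 -1.000e-03  2.590e-01] F [ 0.6 -0.8  1.2] M [-0.03 -0.02 -0.04] gap 93.8 j [-0.1   0.78  0.84  0.    1.52  1.21]
row [-17.271, 4.951, 3.4, 0.0] dist mm 183 from [744.3 -39.9 194. ] 0.2592
```

```bash
python3 -m pendant '[[[-4.3,1.2,0,0],[-8.6,2.4,1,0],[-12.9,3.7,2,0],[-17.2,4.9,3.3,0],[-17.2,4.9,3.3,0]]]' >/dev/null; python3 -m pendant '[[[0,0,0,0]]]'>/dev/null
python3 - <<'E'
from h import *
c=lids("wrist",50);save(c,"w18",proj(c,[[594.5,-134.5,50]]));st();go(594.5,-134.5,19,0.259)
E
```

```text
wrist lid_a 0.8 [283.  207.5] [55.9 55.9] [ 596.3 -135.2   50. ]
wrist lid_a 0.73 [257.5 353.5] [37. 51.] [ 443.2 -149.6   50. ]
32.5 [ 592.8 -131.5  160.8] [ 3.14e+00 -2.00e-03  2.59e-01] F [1.3 0.2 0.2] M [ 0.    0.02 -0.03] gap 94.0 j [-0.28  0.47  1.41  0.    1.26  1.03]
row [0.088, 0.339, 14.182, 0.0] dist mm 142 from [ 592.8 -131.5  160.8] 0.259
```

View pics/w18.png

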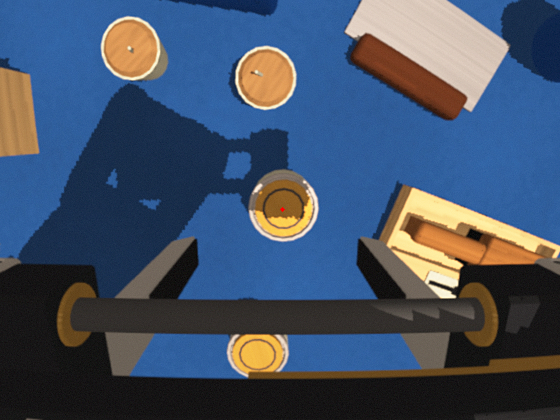

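```bash
python3 -m pendant '[[[0.15,0.38,4,0],[0.15,0.38,8,0],[0.15,0.38,12,0],[0.15,0.38,14.1,0],[0.15,0.38,14.1,0]]]'
python3 -m pendant '[[[0,0,0,0],[0,0,0,0],[0,0,0,0],[0,0,0,0],[0,0,0,0]]]' -1 18; python3 -c "
from h import *
st()"
```

```text
clock: 33.0
eef_pos: [593.6, -134.3, 15.6]
eef_rot: [-3.139, 0.004, 0.259]
wrist_force: [-1.0, 0.2, 0.2]
finger_gap: 94.2
clock: 33.5
eef_pos: [594.6, -135.8, 19.3]
eef_rot: [3.141, -0.001, 0.258]
wrist_force: [-1.3, 0.8, 4.0]
finger_gap: 61.6
33.5 [ 594.6 -135.8   19.3] [ 3.141e+00 -1.000e-03  2.580e-01] F [-1.3  0.8  4. ] M [ 0.08  0.11 -0.03] gap 61.6 j [-0.28  0.65  1.5  -0.    0.99  1.03]
```

```bash
python3 -m pendant '[[[0,0,-1,0],[0,0,-4,0],[0,0,-8,0],[0,0,-12,0],[0,0,-14.5,0]]]' >/dev/null
python3 -m pendant '[[[0,0,0,0],[0,0,0,0]]]'; python3 -c "
from h import *
st();go(573,285.6,165,0.259)"
```

```text
clock: 34.2
eef_pos: [593.8, -135.6, 163.1]
eef_rot: [-3.141, 0.0, 0.258]
wrist_force: [-0.4, 0.9, -2.6]
finger_gap: 62.0
34.2 [ 593.8 -135.6  163.1] [-3.141  0.     0.258] F [-0.4  0.9 -2.6] M [-0.02  0.02 -0.01] gap 62.0 j [-0.28  0.47  1.4  -0.    1.27  1.03]
row [8.723, -41.26, -0.192, -0.001] dist mm 422 from [ 593.8 -135.6  163.1] 0.2578
```

```bash
python3 -m pendant '[[[0.9,-4.2,0,0],[1.8,-8.4,0,0],[2.7,-12.6,0,0],[3.6,-16.8,0,0],[4.4,-21,0,0]]]'>/dev/null
python3 -m pendant '[[[0.9,-4.2,0,0],[1.8,-8.4,0,0],[2.7,-12.6,0,0],[3.6,-16.8,0,0],[4.3,-20.2,0,0]]]'>/dev/null;python3 -m pendant '[[[0,0,0,0],[0,0,0,0]]]'>/dev/null; python3 -c "
from h import *
st();go(573,285.6,114,0.259)"
```

```text
35.4 [572.4 285.  161.3] [3.141e+00 3.000e-03 2.590e-01] F [ 0.2 -0.6 -0.6] M [-0.02  0.01  0.05] gap 61.4 j [ 0.4   0.54  1.3  -0.    1.3   1.72]
row [0.07, -0.046, 4.734, -0.0] dist mm 47 from [572.4 285.  161.3] 0.259
```

```bash
python3 -m pendant '[[[0,0,1.5,0],[0,0,3,0],[0,0,4.7,0],[0,0,4.7,0],[0,0,4.7,0]]]'
python3 - <<'E'
from h import *
st();go(573,285.6,104,0.259)
c=cams.camera("wrist");save(c,"w19")
E
```

```text
clock: 35.9
eef_pos: [573.2, 284.2, 115.8]
eef_rot: [3.141, 0.001, 0.257]
wrist_force: [-0.4, -0.1, -1.0]
finger_gap: 61.9
35.9 [573.2 284.2 115.8] [3.141e+00 1.000e-03 2.570e-01] F [-0.4 -0.1 -1. ] M [ 0.04 -0.02 -0.05] gap 61.9 j [ 0.4   0.59  1.34 -0.    1.21  1.72]
row [0.019, -0.137, 1.18, -0.002] dist mm 12 from [573.2 284.2 115.8] 0.257
```

View pics/w19.png

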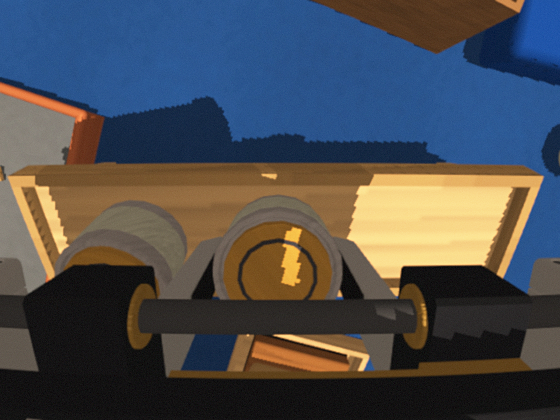

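```bash
python3 -m pendant '[[[0,0,0.2,0],[0,0,0.4,0],[0,0,0.5,0],[0,0,0.5,0]]]'; python3 -m pendant '[[[0,0,0.1,0],[0,0,0.2,0],[0,0,0.2,0]]]';  python3 -m pendant '[[[0,0,0.1,0],[0,0,0.2,0],[0,0,0.2,0]]]'
```

```text
clock: 36.35
eef_pos: [573.3, 284.9, 111.6]
eef_rot: [-3.142, -0.0, 0.258]
wrist_force: [0.5, -0.6, -0.9]
finger_gap: 62.1
clock: 36.65
eef_pos: [573.4, 285.0, 110.8]
eef_rot: [-3.141, -0.001, 0.258]
wrist_force: [-5.2, -2.6, 9.7]
finger_gap: 62.0
clock: 36.95
eef_pos: [573.4, 285.2, 108.9]
eef_rot: [-3.141, -0.001, 0.258]
wrist_force: [-4.2, -0.7, 10.3]
finger_gap: 61.7
```

```bash
python3 -m pendant '[[[0,0,0.1,0],[0,0,0.2,0],[0,0,0.2,0]]]'
```

```text
clock: 37.25
eef_pos: [573.5, 285.2, 106.8]
eef_rot: [-3.141, -0.002, 0.258]
wrist_force: [-4.2, -1.3, 9.4]
finger_gap: 61.6
```

```bash
python3 -m pendant '[[[0,0,0.1,0],[0,0,0.2,0],[0,0,0.27,0],[0,0,0.27,0]]]';python3 -m pendant '[[[0,0,0,0],[0,0,0,0],[0,0,0,0]]]' 0.53;python3 -m pendant '[[[0,0,-2,0],[0,0,-5,0],[0,0,-8,0],[-3,0,-12,0],[-3,0,-12,0]]]'
python3 - <<'E'
from led import *
c=cams.camera("wrist");save(c,"w20");st()
lids("top",50)
c=lids("wrist",133.3)
c=cams.camera("scene");cv2.imwrite("pics/s20.png",cv2.resize(c["frame"][:,:,::-1][100:280,340:560],None,fx=3.3,fy=3.3))
E
```

```text
clock: 37.65
eef_pos: [573.4, 285.2, 104.0]
eef_rot: [-3.141, -0.001, 0.258]
wrist_force: [-4.9, -1.5, 7.9]
finger_gap: 61.5
clock: 37.95
eef_pos: [573.2, 284.9, 102.6]
eef_rot: [3.142, 0.0, 0.258]
wrist_force: [1.0, 0.6, 0.1]
finger_gap: 71.9
clock: 38.45
eef_pos: [544.0, 277.7, 228.6]
eef_rot: [-3.14, -0.008, 0.258]
wrist_force: [0.5, 0.2, 1.1]
finger_gap: 72.0
38.5 [544.3 277.5 225.8] [-3.141 -0.005  0.258] F [0.3 0.4 0.2] M [ 0.03 -0.01  0.02] gap 72.0 j [0.41 0.43 1.32 0.   1.39 1.72]
top lid_a 0.81 [321.  255.5] [19. 20.] [ 441.1 -149.1   50. ]
top lid_a 0.56 [148.1 205.3] [ 9.5 15.1] [562.1 295.7  50. ]
wrist lid_a 0.97 [277.3 194.8] [58.  60.1] [562.3 282.8 133.3]
wrist lid_a 0.91 [170.3 196.8] [60.8 55.9] [538.2 367.9 133.3]
wrist lid_a 0.47 [292.5 288.5] [77.7 41. ] [484.8 248.4 133.3]
```

View pics/w20.png

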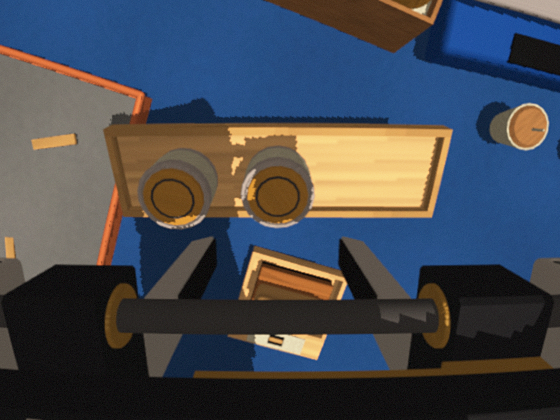

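View pics/s20.png

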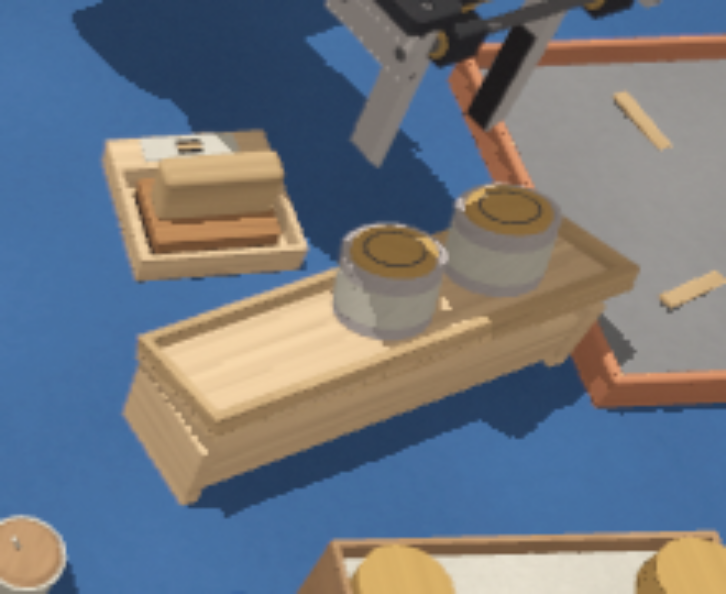

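```bash
python3 -c "
from h import *
go(439,-146,160,0.259)"
```

```text
row [-20.952, 38.236, 6.123, -0.001] dist mm 440 from [544.2 277.1 221.2] 0.2577
```

```bash
python3 -m pendant '[[[-2.1,3.8,0,0],[-4.2,7.6,0,0],[-6.3,11.4,0,0],[-8.4,15.2,0,0],[-10.5,19,1,0]]]' 1 >/dev/null
python3 -m pendant '[[[-2.1,3.8,1,0],[-4.2,7.6,2,0],[-6.3,11.4,3,0],[-8.4,15.2,4,0],[-10.4,19.2,5,0]]]' >/dev/null;python3 -m pendant '[[[0,0,0,0],[0,0,0,0]]]' >/dev/null;python3 - <<'E'
from h import *
c=lids("wrist",50);save(c,"w21",proj(c,[[441,-149,50]]));st();go(441,-149,19,0.259)
E
```

```text
wrist lid_a 0.66 [283.5 207.5] [55. 55.] [ 443.5 -149.6   50. ]
wrist lid_a 0.45 [283.5 205.5] [69.3 67.9] [ 445.3 -149.2   50. ]
40.05 [ 439.8 -144.7  162.6] [-3.141  0.     0.258] F [-0.  -0.4  0.3] M [-0.02 -0.03 -0.  ] gap 94.2 j [-0.4   0.16  1.82  0.    1.16  0.92]
row [0.006, 0.451, 14.359, -0.001] dist mm 144 from [ 439.8 -144.7  162.6] 0.2585
```

View pics/w21.png

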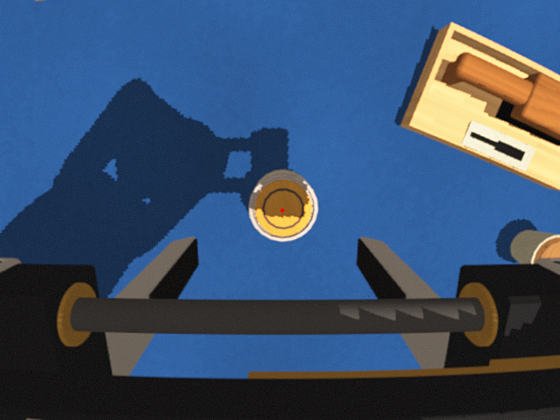

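```bash
python3 -m pendant '[[[0.15,0.48,4,0],[0.15,0.48,8,0],[0.15,0.48,12,0],[0.15,0.48,14.3,0],[0.15,0.48,14.3,0]]]'
python3 -m pendant '[[[0,0,0,0],[0,0,0,0],[0,0,0,0],[0,0,0,0],[0,0,0,0]]]' -1 18; python3 -c "
from h import *
st()"
```

```text
clock: 40.55
eef_pos: [441.1, -147.9, 17.4]
eef_rot: [-3.138, 0.004, 0.26]
wrist_force: [0.8, -0.9, 0.3]
finger_gap: 94.1
clock: 41.05
eef_pos: [442.6, -149.8, 20.4]
eef_rot: [3.141, -0.001, 0.258]
wrist_force: [-2.0, 1.2, 6.9]
finger_gap: 61.6
41.05 [ 442.6 -149.8   20.4] [ 3.141e+00 -1.000e-03  2.580e-01] F [-2.   1.2  6.9] M [ 0.12  0.2  -0.03] gap 61.6 j [-0.4   0.39  1.92  0.    0.83  0.91]
```

```bash
python3 -m pendant '[[[0,0,-1,0],[0,0,-4,0],[0,0,-8,0],[0,0,-12,0],[0,0,-14.5,0]]]' >/dev/null
python3 -m pendant '[[[0,0,0,0],[0,0,0,0]]]'; python3 -c "
from h import *
st();go(595.6,200.6,165,0.259)"
```

```text
clock: 41.75
eef_pos: [441.9, -149.6, 164.4]
eef_rot: [-3.142, 0.0, 0.258]
wrist_force: [0.7, -0.0, -2.3]
finger_gap: 61.6
41.75 [ 441.9 -149.6  164.4] [-3.142  0.     0.258] F [ 0.7 -0.  -2.3] M [ 0.05  0.02 -0.01] gap 61.6 j [-0.4   0.16  1.81  0.    1.17  0.91]
row [23.79, -29.94, -0.057, -0.001] dist mm 382 from [ 441.9 -149.6  164.4] 0.2577
```

```bash
python3 -m pendant '[[[2.9,-3.6,0,0],[5.8,-7.3,0,0],[8.7,-10.9,0,0],[11.6,-14.6,0,0],[14.2,-18,0,0]]]'>/dev/null
python3 -m pendant '[[[2.9,-3.6,0,0],[5.8,-7.3,0,0],[8,-10,0,0],[9.6,-11.9,0,0],[9.6,-11.9,0,0]]]'>/dev/null;python3 -m pendant '[[[0,0,0,0],[0,0,0,0]]]'>/dev/null; python3 -c "
from h import *
st();go(595.6,200.6,115,0.259)"
```

```text
42.95 [595.6 199.3 163.6] [3.141e+00 2.000e-03 2.570e-01] F [-0.1  0.1 -0.9] M [0.   0.02 0.03] gap 61.7 j [ 0.26  0.52  1.34 -0.    1.29  1.58]
row [0.037, -0.125, 4.863, -0.002] dist mm 49 from [595.6 199.3 163.6] 0.2572
```

```bash
python3 -m pendant '[[[0,0,1.5,0],[0,0,3,0],[0,0,4.7,0],[0,0,4.7,0],[0,0,4.7,0]]]'; python3 -m pendant '[[[0,0,0.2,0],[0,0,0.3,0],[0,0,0.4,0],[0,0,0.4,0]]]'
python3 - <<'E'
from h import *
st();go(595.6,200.6,104,0.259)
c=cams.camera("wrist");save(c,"w22")
E
```

```text
clock: 43.45
eef_pos: [595.9, 199.8, 117.2]
eef_rot: [3.142, 0.001, 0.257]
wrist_force: [-0.3, 0.1, -1.0]
finger_gap: 62.1
clock: 43.85
eef_pos: [596.1, 200.1, 113.8]
eef_rot: [3.142, -0.0, 0.258]
wrist_force: [-0.5, 0.2, -1.8]
finger_gap: 62.1
43.85 [596.1 200.1 113.8] [ 3.142 -0.     0.258] F [-0.5  0.2 -1.8] M [0.01 0.04 0.  ] gap 62.1 j [ 0.27  0.56  1.38 -0.    1.19  1.58]
row [-0.035, -0.057, 0.979, -0.001] dist mm 10 from [596.1 200.1 113.8] 0.2578
```

View pics/w22.png

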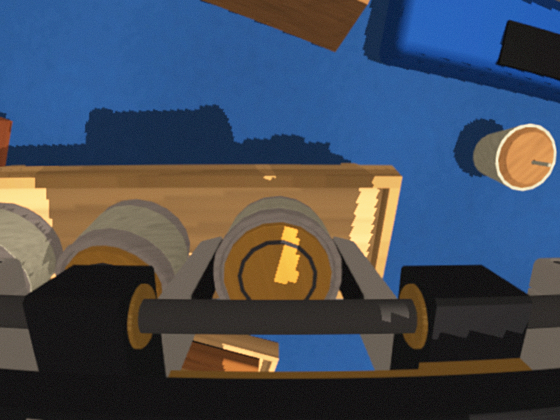

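```bash
python3 -m pendant '[[[0,0,0.15,0],[0,0,0.3,0],[0,0,0.3,0]]]'; python3 -m pendant '[[[0,0,0.1,0],[0,0,0.2,0],[0,0,0.2,0]]]';  python3 -m pendant '[[[0,0,0.1,0],[0,0,0.2,0],[0,0,0.2,0]]]'
```

```text
clock: 44.2
eef_pos: [596.3, 200.2, 111.7]
eef_rot: [-3.142, -0.001, 0.258]
wrist_force: [-3.8, -1.1, 7.3]
finger_gap: 62.0
clock: 44.5
eef_pos: [596.3, 200.3, 110.1]
eef_rot: [-3.142, -0.001, 0.258]
wrist_force: [-4.8, -1.4, 10.3]
finger_gap: 61.9
clock: 44.8
eef_pos: [596.3, 200.3, 107.9]
eef_rot: [-3.141, -0.001, 0.258]
wrist_force: [-4.6, -1.9, 7.9]
finger_gap: 61.7
```

```bash
python3 -m pendant '[[[0,0,0.1,0],[0,0,0.2,0],[0,0,0.3,0],[0,0,0.3,0]]]';python3 -m pendant '[[[0,0,0,0],[0,0,0,0],[0,0,0,0]]]' 0.53;python3 -m pendant '[[[0,0,-2,0],[0,0,-5,0],[0,0,-8,0],[-3,0,-12,0],[-5,-5,-14,0]]]'; python3 -m pendant '[[[0,-4,-3,0],[0,-4,-3,0],[0,-4,-3,0]]]';python3 - <<'E'
from led import *
c=cams.camera("wrist");save(c,"w23");st()
c=lids("wrist",133.3)
c=cams.camera("scene");save(c,"s23f");cv2.imwrite("pics/s23.png",cv2.resize(c["frame"][:,:,::-1][100:280,340:560],None,fx=3.3,fy=3.3))
E
```

```text
clock: 45.2
eef_pos: [596.3, 200.3, 104.9]
eef_rot: [-3.142, -0.001, 0.258]
wrist_force: [-4.0, -2.1, 8.0]
finger_gap: 61.7
clock: 45.5
eef_pos: [596.1, 200.1, 103.6]
eef_rot: [3.142, 0.0, 0.258]
wrist_force: [-0.3, 0.0, -0.5]
finger_gap: 72.1
clock: 46.0
eef_pos: [539.8, 227.6, 244.4]
eef_rot: [3.141, -0.004, 0.253]
wrist_force: [0.8, 1.2, 0.9]
finger_gap: 71.9
clock: 46.3
eef_pos: [528.8, 269.3, 271.3]
eef_rot: [3.142, -0.001, 0.259]
wrist_force: [-0.4, -0.1, 0.0]
finger_gap: 71.9
46.35 [528.9 268.5 270.3] [3.141e+00 1.000e-03 2.580e-01] F [-1.2 -0.3 -0.9] M [-0.03  0.03 -0.02] gap 72.0 j [ 0.41  0.36  1.31 -0.    1.47  1.72]
wrist lid_a 0.93 [272.5 168.5] [51. 51.] [562.2 282.7 133.3]
wrist lid_a 0.8 [180.3 170.8] [53.7 48.8] [537.8 367.9 133.3]
wrist lid_a 0.61 [362.2 168.9] [49.2 53.2] [584.  199.5 133.3]
```

View pics/w23.png

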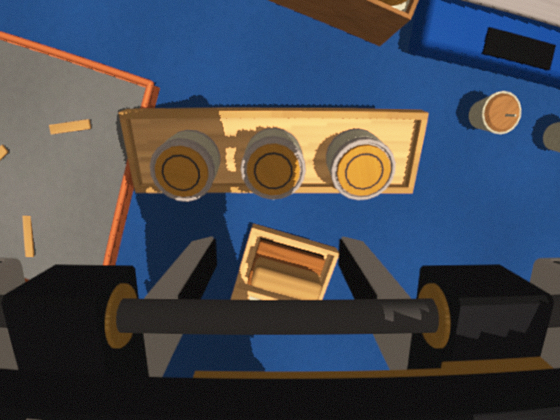

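View pics/s23.png

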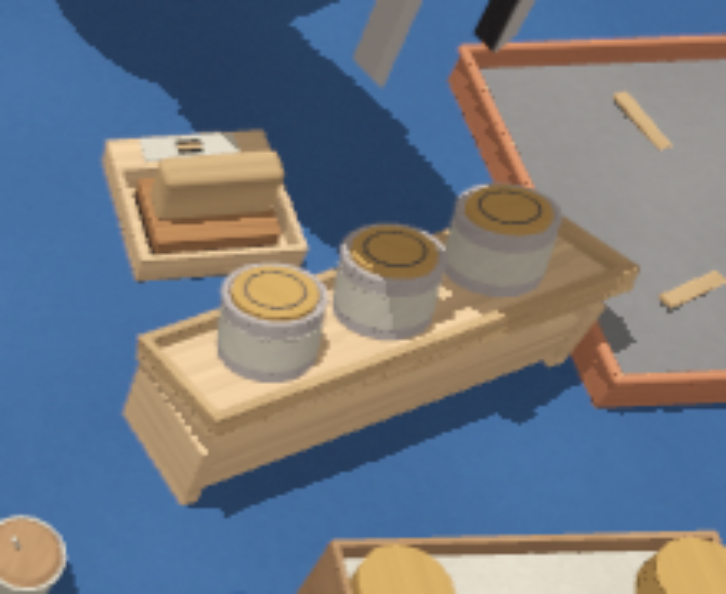

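Run:
```python
from led import *
c=cams.camera("wrist");C=np.array([576.7,286.6,85]);R=LR(0.259)
f=cv2.resize(c["frame"][:,:,::-1],None,fx=2.5,fy=2.5,interpolation=cv2.INTER_CUBIC)
t=np.linspace(0,2*np.pi,60)
for p in ([538,367.9],[562.2,282.7],[584,199.5]):
    L=R.T@(np.array([*p,133.3])-C);  # lid in ledge frame
    print(np.round(L,1))
    for r,h,col in ((26,50,(0,0,255)),(31,48,(0,255,0)),(31,0,(255,0,0))):
        P=C+np.c_[L[0]+r*np.cos(t),L[1]+r*np.sin(t),np.full(60,h)]@R.T
        cv2.polylines(f,[np.int32(proj(c,P)*2.5)],True,col,1)
cv2.imwrite("pics/w24.png",f[200:560,270:1070])
```

```text
[-3.6 88.5 50.9]
[-2.1 -0.1 50.5]
[ -2.3 -86.1  50.6]
```

View pics/w24.png

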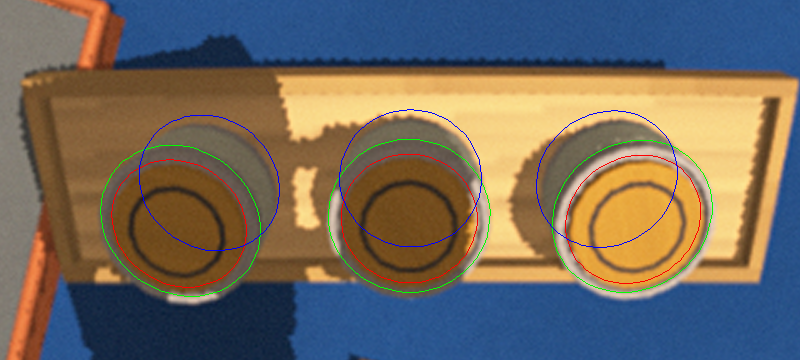

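Run:
```python
from led import *
from scipy.spatial import ConvexHull
C=np.array([576.7,286.6,85]);R=LR(0.259)
t=np.linspace(0,2*np.pi,72,endpoint=False)
def hullmask(c,x,y,s):
    # tin axis tilt s about ledge y, bottom centre at ledge (x,y,h) h such that lowest point touches
    A=LR(0.259,s); 
    b=C+R@np.array([x,y,31*abs(np.sin(s-0.26))])
    P=np.vstack([b+np.c_[31*np.cos(t),31*np.sin(t),np.full(72,h)]@A.T for h in (0,48)])
    q=proj(c,P).astype(np.float32); return cv2.convexHull(q)[:,0]
for cam in ("wrist","scene"):
  c=cams.camera(cam); q=proj(c,pts(*C,0.259)); print(cam,"lip corners pred",np.round(q,1).tolist())
  for r in models.regions_of(cam,"tin_a"):
    if r["score"]<0.3: continue
    m=r["pixels"].astype(np.uint8);k=cv2.findContours(m,cv2.RETR_EXTERNAL,cv2.CHAIN_APPROX_NONE)[0]
    k=max(k,key=cv2.contourArea); obs=k[:,0].astype(float)
    best=min([(88,),(0,),(-88,)],key=lambda y:np.linalg.norm(proj(c,C+R@[-4,y[0],25])[0]-obs.mean(0)))
    def fn(p):
        h=hullmask(c,*p).reshape(-1,1,2)
        return [abs(cv2.pointPolygonTest(h,(float(a),float(b)),True)) if False else cv2.pointPolygonTest(h,(float(a),float(b)),True)-0.0 for a,b in obs]
    o=least_squares(fn,[-4,best[0],0.26],x_scale=[1,1,.02],diff_step=1e-2,loss="soft_l1")
    print(cam,round(r["score"],2),np.round(o.x,3),"rms",round(float(np.sqrt(np.mean(o.fun**2))),2))
c=cams.camera("wrist");f=c["frame"][:,:,::-1].copy()
for p in proj(c,pts(*C,0.259)): cv2.circle(f,tuple(np.int32(np.round(p))),1,(0,0,255),-1)
cv2.imwrite("pics/w25.png",cv2.resize(f[85:215,110:440],None,fx=2.4,fy=2.4,interpolation=cv2.INTER_NEAREST))
```

```text
wrist lip corners pred [[116.1, 113.1], [427.9, 112.2], [133.3, 192.6], [412.0, 191.9]]
wrist 0.79 [-6.866 90.203  0.222] rms 0.68
wrist 0.76 [-5.759 -0.     0.16 ] rms 0.63
wrist 0.6 [ -5.24  -86.976   0.232] rms 0.61
scene lip corners pred [[532.6, 179.7], [404.0, 226.5], [501.5, 159.3], [380.4, 201.1]]
scene 0.95 [8.7000e-02 8.7847e+01 3.4300e-01] rms 0.77
scene 0.82 [ -2.938 -86.462   0.267] rms 0.59
scene 0.81 [-1.034 -0.749  0.305] rms 0.84
scene 0.35 [25.185  0.     0.05 ] rms 32.74
```

View pics/w25.png

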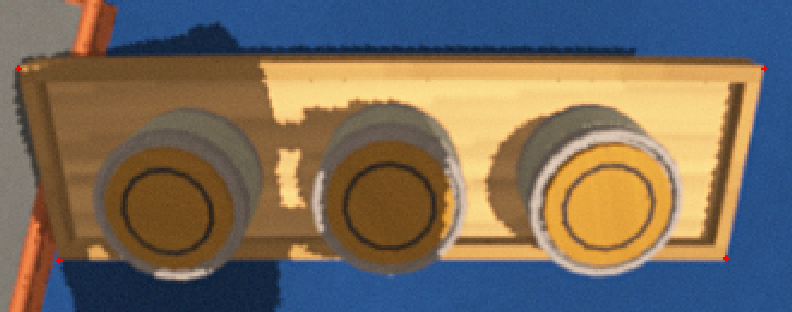

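Run:
```python
from led import *
C=np.array([576.7,286.6,85]);R=LR(0.259)
t=np.linspace(0,2*np.pi,72,endpoint=False)
c=cams.camera("wrist")
for r in models.regions_of("wrist","tin_a"):
    if r["score"]<0.3: continue
    m=r["pixels"].astype(np.uint8)
    k=max(cv2.findContours(m,cv2.RETR_EXTERNAL,cv2.CHAIN_APPROX_NONE)[0],key=cv2.contourArea);obs=k[:,0].astype(float)
    y0=min([88,0,-88],key=lambda y:np.linalg.norm(proj(c,C+R@[-4,y,25])[0]-obs.mean(0)))
    res=[]
    for s in (0.0,0.06,0.12,0.18,0.22,0.26,0.30,0.34):
        def fn(p):
            A=LR(0.259,s);b=C+R@np.array([p[0],y0+p[1]-100,31*abs(np.sin(s-0.26))])
            P=np.vstack([b+np.c_[31*np.cos(t),31*np.sin(t),np.full(72,h)]@A.T for h in (0,48)])
            h=cv2.convexHull(proj(c,P).astype(np.float32))
            return [cv2.pointPolygonTest(h,(float(a),float(bb)),True) for a,bb in obs]
        o=least_squares(fn,[-4,100],diff_step=[.05,.003]);res.append((s,round(float(np.sqrt(np.mean(o.fun**2))),2),round(o.x[0],1)))
    print(y0,res)
```

```text
-88 [(0.0, 2.19, np.float64(-9.3)), (0.06, 1.72, np.float64(-8.0)), (0.12, 1.23, np.float64(-7.0)), (0.18, 0.83, np.float64(-6.0)), (0.22, 0.7, np.float64(-5.5)), (0.26, 0.74, np.float64(-5.0)), (0.3, 1.09, np.float64(-3.7)), (0.34, 1.46, np.float64(-2.4))]
0 [(0.0, 1.39, np.float64(-8.6)), (0.06, 1.19, np.float64(-7.1)), (0.12, 0.81, np.float64(-6.3)), (0.18, 0.79, np.float64(-5.5)), (0.22, 0.94, np.float64(-5.1)), (0.26, 1.13, np.float64(-4.7)), (0.3, 1.52, np.float64(-3.5)), (0.34, 1.89, np.float64(-2.3))]
```

```bash
python3 -m pendant '[[[-4,2,-1,0],[-8,4,-2,0],[-12,6,-3,0],[-15,10,-3,0],[-18,14,-3,0]]]'
python3 - <<'E'
from h import *
c=cams.camera("top");a=c["frame"];s=cams.camera("scene")["frame"]
cv2.imwrite("pics/fin_t.png",a[:,:,::-1]);
cv2.imwrite("pics/fin_s.png",cv2.resize(s[110:270,350:560][:,:,::-1],None,fx=3.7,fy=3.7,interpolation=cv2.INTER_CUBIC))
lids("top",133);st()
E
```

```text
clock: 47.4
eef_pos: [389.3, 86.5, 301.5]
eef_rot: [3.141, -0.001, 0.259]
wrist_force: [0.9, -1.2, 0.7]
finger_gap: 72.0
top lid_a 0.94 [145. 200.] [20. 20.] [559.7 280.8 133. ]
top lid_a 0.66 [109. 210.] [22. 20.] [533.8 365.7 133. ]
top lid_a 0.64 [180. 192.] [20. 20.] [580.9 197.5 133. ]
47.6 [390.6  87.  301.7] [ 3.142e+00 -1.000e-03  2.560e-01] F [-0.1 -0.8  0.4] M [0.03 0.02 0.03] gap 72.0 j [ 0.13 -0.1   1.76  0.    1.48  1.44]
```

View pics/fin_t.png

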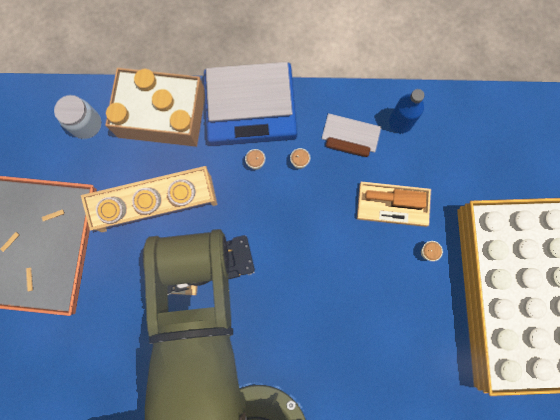

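View pics/fin_s.png

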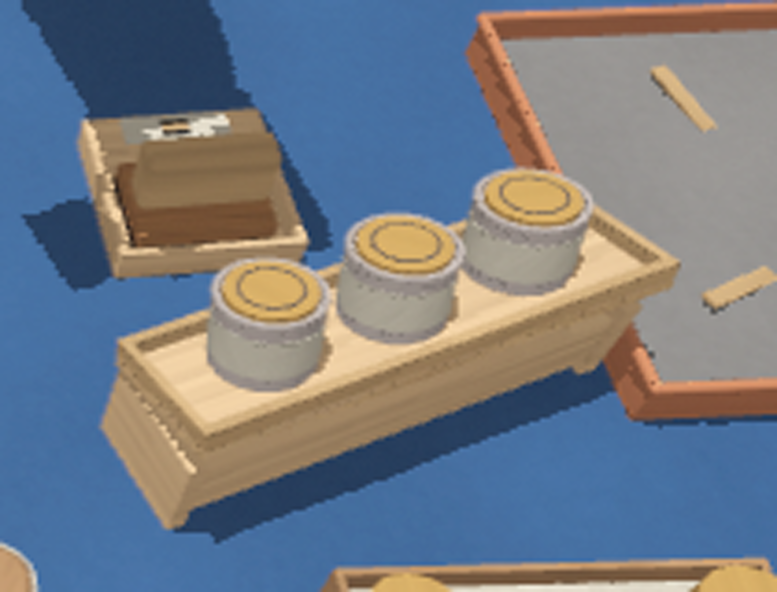

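```bash
python3 -c "
from cell import manip
print(manip.sign_off())"
```

```text
the job is handed in; nothing more can be done
None
```

The job is handed in at about 48 s. Three tins were present. I pressed each lid home with the press block, then laid the block in its own tray, then stood the tins on the ledge.

- **Lids:** each one reached the hard stop with the block's underside at about 50 mm and 22–27 N on the wrist. No tin was lifted before its lid was home.
- **Press block:** the last views show it rubber side down in its tray.
- **Tins on the ledge:** they stand in one row about 88 mm apart, inside the lips. All had slid 4–7 mm downhill towards the lower lip.
- **Tilt check disagrees:** fitting the tin outlines gave slopes from 0.16 to 0.34 rad, scattered around the true 0.26, and the middle tin's wrist view favoured the low end. The pictures show all three lying alike on the slope, so I judged them flat.
- **Scene camera:** it read about 9 mm further along x than the other two cameras. I relied on the wrist and top views, which agreed.
- **One tin moved:** the first tin I pressed was about 10 mm from where I had measured it once that press was done. I measured it again before picking it up.
- **One mistyped move:** I sent the arm out to x = 825 mm, above the scale. The wrist force stayed within about 4 N, and the pictures show nothing was touched.
- **Everything else:** the brush, starters and scraper appear unmoved.

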